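# Stow the condiment pots behind the lift-up door

### The arm

A 6-joint arm with a two-finger parallel gripper is mounted at the origin on the work surface. World frame = base frame: x ahead of the robot, y to its left, z up, the work surface at z = 0. Lengths are in m, angles in rad, forces in N, time in s.
With the tool pointing down it reaches from about 0.4 to 0.925 m from the base axis. Payload 3.4 kg.
Tool frame: the origin (TCP) lies between the finger pads; the fingertips stand 25 mm ahead of it and the grasp point (between the pads) lies 6 mm ahead of it (r.finger_overhang is the distance from the TCP to the fingertips, in m); z points along the fingers, y is the direction in which the jaws open and shut (so a half turn about z gives the same grasp; the last joint's range is limited). The gripper opens to 85 mm and grips with 20 to 120 N. Pads are 22 mm wide; open, the fingers measure 114 mm over their backs; the gripper's body (76 mm by 85 mm) begins 54 mm behind the grasp point. The pads swing forward as they close: fully open they stand 13 mm farther back than shut.
Start: joints at [-1.329, 0.307, 1.506, -0, 1.328, -0.073], TCP at [0.179, -0.547, 0.256] pointing down, gripper open.
Joint ranges: [-3.12, 3.12], [-1.05, 2.28], [0.14, 2.33], [-1.42, 4.57], [0.1, 2.73], [-2.68, 2.68]. Speed limits (rad/s): [2.57, 2.57, 3.14, 3.14, 3.14, 3.14].

### API

Orientations are given as a rotation vector (axis times angle).
In Python, from cell import r, read_camera, camera_model, look_for, masks_of gives the robot as it stands. The module is installed in compiled form; this text tells all that it offers.
- The arm moves only by the tool jog_arm, never from a script. Its argument "targets" is a list of rows, each a list of 5 numbers: the shift along the tool's x, y, z each as a share of 0.03 m, from -1 to 1, then the turn about the tool's z as a share of 8 degrees, from -1 to 1, then the opening, from -1 (shut) to 1 (fully open). In form: [[dx, dy, dz, twist, hand], ...]. A call has 1 to 8 rows; each row shifts and turns the commanded pose from where the row before left it, along the tool's axes as they then stand; what a row does not reach is not made up. A row lasts 1/10 s, in which the tool goes at most 50 mm and 8.59 degrees, less where a joint would pass 70% of its speed; a pose out of reach is approached as far as the arm can. A call with a number of a shift or a turn outside -1 to 1 is refused whole. A call with a gripper value outside its range is refused whole. The fingers move at their own pace and stop on an object; the grip force is fixed at half the most. Time passes only in rows, so rows that do not move let the fingers close. It gives the time, the measured TCP pose, the force and the opening at its end, in the units of the state.
- r.state(): the state, without advancing time (a new reading comes with each control period).
- read_camera(name): name is "scene" or "top"; returns (picture, depth): 400x640x3 uint8, red, green, blue; 400x640 float32, m along the optical axis (not along the pixel's ray), 0 where there is no reading.
- camera_model(name): a dict with "mtx" (3x3 intrinsics, pixels), "k1" (the pictures are not rectified: a ray, as slopes to the right and down, at radius r is drawn at 1 + k1 r^2 times it, then the intrinsics apply), "R" (3x3) and "t" (3): a world point X has camera coordinates R X + t. Camera axes: x right, y down, z forward; pixel columns grow to the right and rows downward; lengths in m; the calibration is good to about 2 mm. A picture is of the moment at which its call begins. camera_model takes no time and is no camera call.
- r.job_done(): hands the job in, once; it reports no verdict.
Trained networks look in the newest picture that a camera, given by its name, has taken for a name from the list of things; names that differ only in an ending like _2 or _b are one class to them, and where a whole thing is asked for, a point or a joint stands for the part that bears it (a point fixed in the world has none). Each returns a list of dicts, best first, with "score" (0 to 1); they miss things now and then, are a little off and sometimes report something else, mostly with a low value. They report only what shows in the picture. A call takes as long as a camera call. They do not tell look-alikes from the thing itself.
- look_for(target, camera): "xyz" ([x, y, z] in m, in the coordinates of the camera as it stood for that picture, good to about 4 mm: the middle of the surface that is visible of it).
- masks_of(target, camera): "region" (400x640 bool, what is visible of it).
The state is a dict: "time": time; "qpos": joint angles; "qd": joint speeds; "effort": joint torques, N m; "ee_pos": TCP position; "tcp_rot": TCP orientation; "contact_force": force on the tool from outside, world axes, zero at the start; "moment": the same for the moment, N m; "gripper_width": finger opening in m.
Only numpy, scipy, OpenCV 4.12 (cv2) and the standard library are available. Lean on these libraries where they do the work, as an engineer would, in place of code of your own. Each camera call takes 0.05 s, during which the arm holds its last target.

### The job

Put away every round-bottomed condiment pot that stands on the counter: raise the cupboard's lift-up door until its stay locks and holds it up by itself, pull the carrier all the way out, seat each pot upright in a dish of its own, and slide the carrier fully home. Then press the stay's release paddle so that the door comes down, and shut the door completely, leaving the other kitchen things on the counter where they are.

Things in the scene. Friction and masses are not known exactly. Their poses are not given: they have to be found in the camera images.
- door (a joint): angle of the white top-hinged lift-up door: 0 = shut, grows as it swings towards the robot and up; end stop 2.36 rad. The stay snaps in behind it past about 2.27, so raise it to 2.31 or more; let go, it rests on the stay at 2.25. Unlocked, it sinks by itself, damped (0.3 to 0.8 rad/s), and stops 0.1 to 0.45 rad ajar; press it shut (under 4 N at the handle), friction keeps it so. Raising: under 6 N
- door_hinge (a point): middle of the hinge line, 175 mm above the counter, fixed to the oak cupboard, which is 300 mm wide, with its roof at 175 mm, reaching 115 mm back from this line. Axes: x away from the robot into the cupboard, y along the hinge to the left, z up. The door turns about y
- door_edge (a point): middle of the door's lower edge, on its inner face. Door 300 mm wide, 182 mm from hinge to edge, 12 mm thick. Shut, it slopes 0.55 rad off vertical, lower edge towards the robot, 20 mm above the counter. Locked up, it leans 0.34 rad off vertical towards the robot, edge about 347 mm high and 61 mm in front of the hinge
- door_handle (a point): centre of the door handle's barrel, a steel cylinder parallel to the hinge, 22 mm in diameter, 40 mm long, mid-width, on a stem 18 mm wide, 155 mm along the door from the hinge and 55 mm out from its inner face. Pinched by its ends from above it pivots between the pads as the door swings, 164 mm from the hinge. Shut: 128 mm before the hinge, 72 mm high. Up: 339 mm high over the hinge
- stay (a joint): angle of the stay's strut and release paddle, outside the cupboard's left (+y) cheek: 0 = at rest (sprung, also when locked), up to 0.36 when the paddle is pressed down. 0.25 frees the door. It springs back when let go, so hold it down until the door has sunk by 0.6 rad or more (about 2 s)
- release_paddle (a point): centre of the top of the steel release paddle, a level plate 45 mm (along x) by 60 mm (along y), 6 mm thick, sticking out to the left of the cupboard about 98 mm above the counter, its centre 95 mm beyond the cheek, clear of the door's swing (keep the arm clear too: the door sinks past); it goes down 20 mm at full press, 3 to 6 N
- tray (a joint): travel of the pull-out carrier (aluminium plate, 270 mm wide) on its slide: 0 = fully home in the cupboard, 0.15 m = out against its stop, straight towards the robot (along -x of door_hinge); about 2 N of friction, stays where it is left. The shut door covers it when home
- tray_handle (a point): middle of the top edge of the carrier's handle, a steel plate 40 mm wide along y, 12 mm thick along x, from 20 to 78 mm above the counter, at its front middle, 65 mm before the row of dishes; home it stands 50 mm in front of the hinge line, the raised door overhangs it, so come in tilted 30 to 45 degrees, fingers pointing away from the robot
- seat0 (a point): centre of the floor of a concave white dish (floor about 22 mm in radius, 45 degree flank, rim 80 mm across, 13 mm above this point) on the carrier; a pot standing in it has its origin on this point, self-centred to about 2 mm. Three dishes 90 mm apart in a row; any pot fits any dish
- seat1 (a point): centre of the floor of a concave white dish (floor about 22 mm in radius, 45 degree flank, rim 80 mm across, 13 mm above this point) on the carrier; a pot standing in it has its origin on this point, self-centred to about 2 mm. Three dishes 90 mm apart in a row; any pot fits any dish
- seat2 (a point): centre of the floor of a concave white dish (floor about 22 mm in radius, 45 degree flank, rim 80 mm across, 13 mm above this point) on the carrier; a pot standing in it has its origin on this point, self-centred to about 2 mm. Three dishes 90 mm apart in a row; any pot fits any dish
- pot0: white ceramic condiment pot, 88 mm tall, about 0.3 kg; origin at the centre of its underside, z up. Convex base: flat of 20 mm radius, 45 degree flank, 33 mm radius at 20 to 28 mm height; shoulder narrowing to a wooden knob, an upright cylinder 30 mm in diameter from 50 to 88 mm height. Weighted: rights itself if tipped. Two or three of the three pots are present
- pot1: white ceramic condiment pot, 88 mm tall, about 0.3 kg; origin at the centre of its underside, z up. Convex base: flat of 20 mm radius, 45 degree flank, 33 mm radius at 20 to 28 mm height; shoulder narrowing to a wooden knob, an upright cylinder 30 mm in diameter from 50 to 88 mm height. Weighted: rights itself if tipped. Two or three of the three pots are present
- pot2: white ceramic condiment pot, 88 mm tall, about 0.3 kg; origin at the centre of its underside, z up. Convex base: flat of 20 mm radius, 45 degree flank, 33 mm radius at 20 to 28 mm height; shoulder narrowing to a wooden knob, an upright cylinder 30 mm in diameter from 50 to 88 mm height. Weighted: rights itself if tipped. Two or three of the three pots are present
- jug: bystander: blue plastic reamer jug, 108 mm across, 140 mm tall, handle on its +y side; origin at the centre of its underside
- silicone_lid: bystander: dark silicone lid lying flat, 128 mm across, 27 mm tall with its knob; origin at the centre of its underside
- tablespoon: bystander: steel tablespoon, 190 mm long, lying along its x; origin at its underside
- tumbler: bystander: green glass tumbler, 70 mm across, 95 mm tall; origin at the centre of its underside
- oil_bottle: bystander: amber oil bottle, 64 mm across, 200 mm tall; origin at the centre of its underside
- jam_jar: bystander: glass jam jar, 70 mm across, 100 mm tall; origin at the centre of its underside
- bowl: bystander: small blue bowl, 120 mm across, 50 mm tall; origin at the centre of its underside
There are look-alikes about, which are no part of the job. What is shaped like the pot2 but red is not meant.

How it is judged:
By the outcome, as a careful person would: the job done as asked, in the order asked, and still so for the second after the job is handed in, with the robot touching nothing.
Of pot0, pot1, pot2 only 2 to 3 are there at a start; the rules pass over those that are not, and their reading is None.
At some moment in a run one of pot0, pot1, pot2 may be knocked a few centimetres aside while the robot is not near it.
Once in a run the grip may slacken for a moment while it holds something.
It also fails if it takes over 210 s, if anything falls off the work surface, if the arm or the gripper's body presses on something with over 40 N, if the wrist force passes 120 N, or if a joint passes its speed limit or range.

## Working session

There is one attempt and no reset: what is moved stays moved. The work goes in short steps, Python scripts to look and compute and a tool call to move; the robot and the scene stay as the last step left them, time stands still between calls to the robot, and variables do not carry over. Pictures are saved under pics/ and viewed, and the job is handed in when it is done.

Besides the shell and the picture viewer there is one more tool, called after ">>>" by a JSON object that holds its "op" and its "data". jog_arm: Moves the arm, as the interface text tells. Its arguments: {"type":"object","properties":{"targets":{"type":"array"}},"required":["targets"]}

```bash
mkdir -p pics
cat > h.py <<'E'
import numpy as np, cv2
from cell import r, read_camera, camera_model, look_for, masks_of
from scipy.spatial.transform import Rotation as Rn
def to_world(p,cam):
    m=camera_model(cam); return np.array(m['R']).T@(np.array(p)-np.array(m['t']))
def cloud(depth,cam):
    m=camera_model(cam); K=np.array(m['mtx'])
    v,u=np.mgrid[0:400,0:640]
    pts=np.stack([u,v],-1).reshape(-1,1,2).astype(np.float64)
    n=cv2.undistortPoints(pts,K,np.array([m['k1'],0,0,0,0.])).reshape(400,640,2)
    c=np.stack([n[...,0]*depth,n[...,1]*depth,depth],-1)
    w=(c-np.array(m['t']))@np.array(m['R'])
    w[depth==0]=np.nan
    return w
def snap(cam,name=None):
    im,d=read_camera(cam)
    if name: cv2.imwrite('pics/'+name,cv2.cvtColor(im,cv2.COLOR_RGB2BGR))
    return im,d,cloud(d,cam)
def st():
    s=r.state(); print('t',round(s['time'],2),'pos',np.round(s['ee_pos'],4),'rot',np.round(s['tcp_rot'],3),'F',np.round(s['contact_force'],1),'w',round(s['gripper_width'],4),'q',np.round(s['qpos'],3))
    R=Rn.from_rotvec(s['tcp_rot']).as_matrix(); print(np.round(R,3)); return s
E
python3 - <<'E'
from h import *
st(); print(r.finger_overhang)
for c in('scene','top'):
    m=camera_model(c); print(c,np.round(m['mtx'],1).tolist(),m['k1'],'cam at',np.round(-np.array(m['R']).T@m['t'],3))
    im,d,w=snap(c,c+'0.png')
    for n in ['pot0','door_hinge','door_edge','door_handle','release_paddle','tray_handle','seat0','jug','tumbler','oil_bottle','jam_jar','bowl','silicone_lid','tablespoon']:
        print(n,[(round(o['score'],2),np.round(to_world(o['xyz'],c),3).tolist()) for o in look_for(n,c)][:5])
st()
E
```

```text
t 0.0 pos [ 0.1784 -0.5459  0.2554] rot [-3.1   -0.494  0.   ] F [ 0.9 -0.7  0. ] w 0.0856 q [-1.329  0.308  1.508  0.     1.328 -0.073]
[[ 0.951  0.311 -0.   ]
 [ 0.311 -0.951  0.002]
 [ 0.    -0.002 -1.   ]]
0.025
scene [[370.7, 0.0, 319.3], [0.0, 370.7, 196.9], [0.0, 0.0, 1.0]] -0.04581894969223543 cam at [ 0.928 -0.532  0.951]
pot0 [(0.91, [0.766, 0.175, 0.045]), (0.74, [0.437, 0.211, 0.046]), (0.73, [0.645, 0.208, 0.046]), (0.7, [0.49, 0.355, 0.038]), (0.69, [0.597, 0.308, 0.044])]
door_hinge [(0.91, [0.714, -0.215, 0.174])]
door_edge [(0.87, [0.622, -0.185, 0.13])]
door_handle [(0.84, [0.623, -0.192, 0.128])]
release_paddle [(0.74, [0.596, 0.06, 0.099])]
tray_handle []
seat0 [(0.54, [0.733, 0.31, 0.075])]
jug [(0.5, [0.44, 0.209, 0.044]), (0.22, [0.617, -0.185, 0.127])]
tumbler [(0.63, [0.598, 0.479, 0.062])]
oil_bottle [(0.78, [0.663, -0.493, 0.132])]
jam_jar [(0.77, [0.734, 0.311, 0.074]), (0.72, [0.623, -0.192, 0.125])]
bowl [(0.86, [0.346, -0.422, 0.027])]
silicone_lid [(0.58, [0.34, 0.441, 0.006])]
tablespoon [(0.78, [0.341, 0.169, 0.013])]
top [[416.9, 0.0, 324.3], [0.0, 
[... 312 characters left out ...]
or_handle [(0.9, [0.616, -0.172, 0.111])]
release_paddle [(0.78, [0.592, 0.059, 0.097])]
tray_handle []
seat0 []
jug [(0.83, [0.504, -0.476, 0.106]), (0.17, [0.34, 0.207, 0.014])]
tumbler [(0.71, [0.594, 0.514, 0.058])]
oil_bottle [(0.97, [0.644, -0.47, 0.131])]
jam_jar [(0.82, [0.721, 0.324, 0.102])]
bowl [(0.57, [0.362, -0.433, 0.023])]
silicone_lid [(0.96, [0.329, 0.448, 0.01]), (0.48, [0.612, -0.176, 0.112])]
tablespoon [(0.62, [0.341, 0.209, 0.018]), (0.33, [0.431, 0.217, 0.041])]
t 1.5 pos [ 0.1786 -0.5466  0.2563] rot [-3.103 -0.494  0.   ] F [-0.1 -0.1 -0. ] w 0.0858 q [-1.328  0.307  1.506 -0.     1.328 -0.073]
[[ 0.951  0.311 -0.   ]
 [ 0.311 -0.951 -0.   ]
 [-0.    -0.    -1.   ]]
```

```bash
ls pics
```

```text
scene0.png
top0.png
```

View pics/scene0.png

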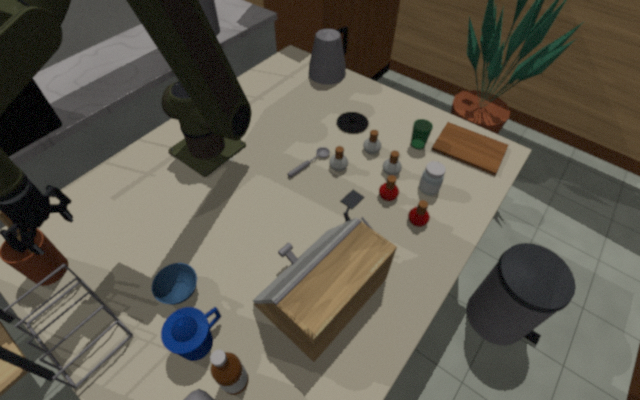

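View pics/top0.png

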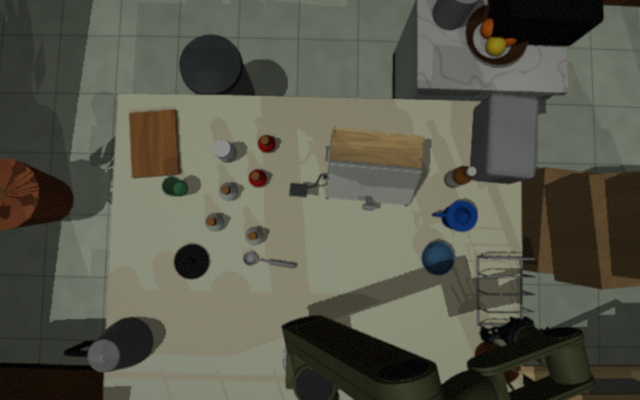

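Run:
```python
from h import *
for c in('top','scene'):
    im,d,w=snap(c)
    m=(np.abs(w[...,2]-.175)<.006)&(w[...,0]>.5)&(w[...,0]<.95)&(w[...,1]>-.45)&(w[...,1]<.1)
    n,l,s,_=cv2.connectedComponentsWithStats(m.astype(np.uint8)); k=1+np.argmax(s[1:,4]); p=w[l==k][:,:2]
    rc=cv2.minAreaRect(p.astype(np.float32)); print(c,len(p),rc,np.round(cv2.boxPoints(rc),4).tolist(),np.median(w[l==k][:,2]))
    for nm in('door_handle','release_paddle'):
        for o in masks_of(nm,c)[:1]:
            q=w[o['region']]; q=q[~np.isnan(q[:,0])]; print(nm,o['score'],len(q),np.round(np.percentile(q,[5,50,95],axis=0),3).tolist())
    # door plane between roof and table
```

```text
top 3518 ((0.7119461297988892, -0.18672968447208405), (0.3011709451675415, 0.13632993400096893), 86.15410614013672) [[0.6338000297546387, -0.33239999413490295], [0.7699000239372253, -0.34150001406669617], [0.7900999784469604, -0.041099999099969864], [0.6539999842643738, -0.03189999982714653]] 0.17444816227563392
door_handle 0.92 3251 [[0.559, -0.313, 0.036], [0.612, -0.176, 0.112], [0.657, -0.041, 0.177]]
release_paddle 0.57 312 [[0.569, -0.019, 0.092], [0.595, 0.056, 0.098], [0.639, 0.093, 0.106]]
scene 6576 ((0.7145251035690308, -0.18173132836818695), (0.31388407945632935, 0.13493575155735016), 85.87003326416016) [[0.6359000205993652, -0.33340001106262207], [0.7705000042915344, -0.34310001134872437], [0.7930999994277954, -0.03009999915957451], [0.6585000157356262, -0.0203000009059906]] 0.17600681424279188
door_handle 0.8 2093 [[0.545, -0.326, 0.034], [0.618, -0.186, 0.124], [0.665, -0.046, 0.182]]
release_paddle 0.66 2065 [[0.545, -0.328, 0.034], [0.618, -0.187, 0.122], [0.665, -0.047, 0.181]]
```

```bash
cat >> h.py <<'E'
H=np.array([.666,-.182]); YAW=-.067
EX=np.array([np.cos(YAW),np.sin(YAW)]); EY=np.array([-np.sin(YAW),np.cos(YAW)])
def loc(w): # world->hinge frame (x,y, z abs)
    d=w[...,:2]-H; return np.stack([d@EX,d@EY,w[...,2]],-1)
def wor(x,y): return H+x*EX+y*EY
E
python3 - <<'E'
from h import *
for c in('top','scene'):
    im,d,w=snap(c); L=loc(w)
    # door plane outer face expected; select handle: y within .04, above outward
    n=np.array([-np.cos(.55),np.sin(.55)])
    out=(L[...,0]*n[0]+(L[...,2]-.175)*n[1])
    m=(out>.03)&(out<.08)&(np.abs(L[...,1])<.05)&(L[...,2]>.04)&(L[...,2]<.12)
    q=L[m]; print(c,len(q),np.round(np.percentile(q,[2,10,50,90,98],axis=0),4).tolist(), out[m].max())
    top=q[q[:,2]>.07]; print(np.round([top[:,1].min(),top[:,1].max(),top[:,0].min(),top[:,0].max(),top[:,2].max()],4))
    dm=(np.abs(L[...,1])<.17)&(L[...,0]<-.01)&(L[...,0]>-.1)&(L[...,2]>.05)&(np.abs(out-.012)<.01)
    print('door',np.round(np.percentile(L[dm][:,1],[0.3,99.7]),4),np.median(out[dm]))
    pm=(np.abs(L[...,2]-.098)<.008)&(L[...,1]>.2)&(L[...,1]<.3)&(np.abs(L[...,0])<.15)
    print('paddle',np.round(np.percentile(L[pm],[2,50,98],axis=0),4).tolist())
    a,b=cv2.imencode('.png',im)[0],0
    if c=='scene': cv2.imwrite('pics/cup.png',cv2.resize(cv2.cvtColor(im,cv2.COLOR_RGB2BGR)[170:370,230:430],(800,600)[::-1][:2] if 0 else (600,600)))
E
```

```text
top 99 [[-0.1403, -0.0183, 0.0642], [-0.138, -0.0146, 0.067], [-0.1268, -0.0, 0.0772], [-0.1095, 0.0151, 0.0838], [-0.1051, 0.0191, 0.0852]] 0.06941018314362195
[-0.0197  0.0199 -0.1408 -0.1124  0.0864]
door [-0.1497  0.149 ] 0.013025153221262832
paddle [[-0.1162, 0.2085, 0.0915], [-0.0934, 0.2435, 0.0977], [-0.0729, 0.2734, 0.1043]]
scene 173 [[-0.1365, -0.021, 0.0628], [-0.1328, -0.0193, 0.0669], [-0.121, -0.0037, 0.0789], [-0.1083, 0.0116, 0.0842], [-0.1039, 0.0169, 0.0857]] 0.06745176069141663
[-0.0216  0.018  -0.1379 -0.1086  0.0861]
door [-0.1526  0.1621] 0.013142499036675762
paddle [[-0.1149, 0.2061, 0.0955], [-0.0908, 0.2411, 0.0993], [-0.0706, 0.2723, 0.1023]]
```

View pics/cup.png

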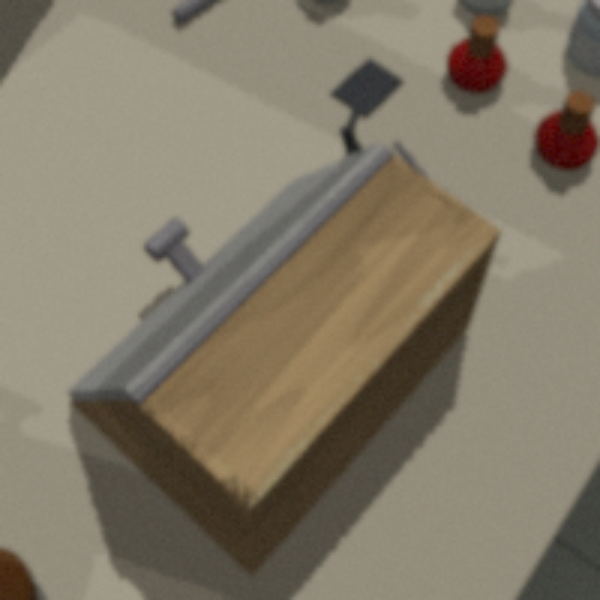

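>>> {"op": "jog_arm", "data": {"targets": [[0, 0, 0, 0.92, 0.6], [0, 0, 0, 0.91, 0.6], [0, 0, 0, 0.91, 0.6], [0.8, -0.9, 0, 0, 0.6], [0.8, -0.9, 0, 0, 0.6], [0.8, -0.9, 0, 0, 0.6], [0.8, -0.9, 0, 0, 0.6], [0.8, -0.9, 0, 0, 0.6]]}}

```text
time: 2.7
ee_pos: [0.3081, -0.4189, 0.2564]
tcp_rot: [3.14, -0.105, 0.0]
contact_force: [0.2, -0.2, -0.0]
gripper_width: 0.0683
```

>>> {"op": "jog_arm", "data": {"targets": [[0.8, -0.9, 0, 0, 0.6], [0.8, -0.9, 0, 0, 0.6], [0.8, -0.9, 0, 0, 0.6], [0.8, -0.9, 0, 0, 0.6], [0.8, -0.9, 0, 0, 0.6], [0.8, -0.9, 0, 0, 0.6], [0.8, -0.9, 0, 0, 0.6], [0.8, -0.9, 0, 0, 0.6]]}}

```text
time: 3.5
ee_pos: [0.5142, -0.216, 0.2565]
tcp_rot: [3.14, -0.105, 0.0]
contact_force: [-0.1, 1.0, -0.4]
gripper_width: 0.0683
```

```bash
cat >> h.py <<'E'
def go(x,y,z,world=False):
    "print tool-frame shift (units of .03) needed to bring TCP to local/world target"
    s=r.state(); p=np.array(s['ee_pos']); t=np.array([x,y]) if world else wor(x,y)
    R=Rn.from_rotvec(s['tcp_rot']).as_matrix(); d=np.array([*t,z])-p
    print('t',round(s['time'],2),'local',np.round(loc(p),4),'world',np.round(p,4),'shift units',np.round(R.T@d/.03,2),'F',np.round(s['contact_force'],1),'w',round(s['gripper_width'],4),'toolx deg',round(np.degrees(np.arctan2(R[1,0],R[0,0])),1),'q',np.round(s['qpos'],2))
E
python3 -c "
from h import *
go(-.128,0,.078)"
```

```text
t 3.5 local [-0.1491 -0.0441  0.2565] world [ 0.5142 -0.216   0.2565] shift units [ 0.7  -1.47  5.95] F [-0.1  1.  -0.4] w 0.0683 toolx deg -3.8 q [-0.47  0.28  1.54 -0.    1.32  1.16]
```

>>> {"op": "jog_arm", "data": {"targets": [[0, 0, 0, 0, 0.6], [0, 0, 0, 0, 0.6]]}}

```text
time: 3.7
ee_pos: [0.5135, -0.2166, 0.2562]
tcp_rot: [3.14, -0.101, -0.001]
contact_force: [-0.9, 0.6, 0.2]
gripper_width: 0.0683
```

```bash
python3 -c "
from h import *
go(-.128,0,.078)"
```

```text
t 3.7 local [-0.1498 -0.0447  0.2562] world [ 0.5135 -0.2166  0.2562] shift units [ 0.73 -1.49  5.94] F [-0.9  0.6  0.2] w 0.0683 toolx deg -3.7 q [-0.47  0.28  1.54 -0.    1.32  1.16]
```

>>> {"op": "jog_arm", "data": {"targets": [[0.37, -0.75, 0, 0, 0.6], [0.36, -0.74, 0, 0, 0.6], [0, 0, 1, 0, 0.6], [0, 0, 1, 0, 0.6], [0, 0, 1, 0, 0.6], [0, 0, 1, 0, 0.6], [0, 0, 1, 0, 0.6], [0, 0, 0.94, 0, 0.6]]}}

```text
time: 4.5
ee_pos: [0.537, -0.1754, 0.0771]
tcp_rot: [3.139, -0.107, -0.001]
contact_force: [0.1, -0.2, 0.4]
gripper_width: 0.0683
```

>>> {"op": "jog_arm", "data": {"targets": [[0, 0, 0, 0, -1], [0, 0, 0, 0, -1], [0, 0, 0, 0, -1], [0, 0, 0, 0, -1], [0, 0, 0, 0, -1]]}}

```text
time: 5.0
ee_pos: [0.537, -0.1742, 0.0787]
tcp_rot: [3.139, -0.105, -0.002]
contact_force: [-4.4, -0.7, -3.4]
gripper_width: 0.0389
```

```bash
python3 -c "
from h import *
go(-.128,0,.078)
im,d,w=snap('scene','grip.png'); cv2.imwrite('pics/grip.png',cv2.resize(cv2.cvtColor(im,cv2.COLOR_RGB2BGR)[170:370,180:380],(600,600)))"
```

```text
t 5.0 local [-0.1292 -0.0009  0.0787] world [ 0.537  -0.1742  0.0787] shift units [ 0.04 -0.03  0.02] F [-4.4 -0.7 -3.4] w 0.0389 toolx deg -3.8 q [-0.39  0.48  1.74 -0.    0.92  1.25]
```

View pics/grip.png

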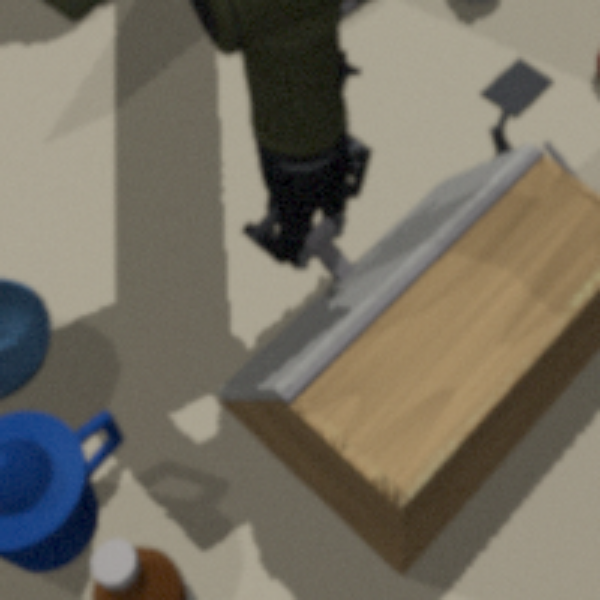

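```bash
python3 -c "
import numpy as np
a=.678;R=.164
th=np.linspace(0,2.33,25)
x=-np.cos(a-th)*R; z=-np.sin(a-th)*R
for i in range(24): print(i,round(th[i+1],3),round((x[i+1]-x[i])/.03,2),round(-(z[i+1]-z[i])/.03,2))"
```

```text
0 0.097 -0.31 -0.43
1 0.194 -0.27 -0.46
2 0.291 -0.22 -0.48
3 0.388 -0.18 -0.5
4 0.485 -0.13 -0.52
5 0.582 -0.08 -0.53
6 0.68 -0.02 -0.53
7 0.777 0.03 -0.53
8 0.874 0.08 -0.52
9 0.971 0.13 -0.51
10 1.068 0.18 -0.5
11 1.165 0.23 -0.48
12 1.262 0.27 -0.46
13 1.359 0.31 -0.43
14 1.456 0.35 -0.4
15 1.553 0.39 -0.36
16 1.65 0.42 -0.32
17 1.748 0.45 -0.28
18 1.845 0.48 -0.23
19 1.942 0.5 -0.18
20 2.039 0.51 -0.14
21 2.136 0.52 -0.09
22 2.233 0.53 -0.03
23 2.33 0.53 0.02
```

>>> {"op": "jog_arm", "data": {"targets": [[-0.31, 0, -0.43, 0, -1], [-0.27, 0, -0.46, 0, -1], [-0.22, 0, -0.48, 0, -1], [-0.18, 0, -0.5, 0, -1], [-0.13, 0, -0.52, 0, -1], [-0.08, 0, -0.53, 0, -1], [-0.02, 0, -0.53, 0, -1], [0.03, 0, -0.53, 0, -1]]}}

```text
time: 5.85
ee_pos: [0.5047, -0.1719, 0.2003]
tcp_rot: [3.139, -0.105, 0.011]
contact_force: [6.7, -1.5, -7.8]
gripper_width: 0.0392
```

>>> {"op": "jog_arm", "data": {"targets": [[0.08, 0, -0.52, 0, -1], [0.13, 0, -0.51, 0, -1], [0.18, 0, -0.5, 0, -1], [0.23, 0, -0.48, 0, -1], [0.27, 0, -0.46, 0, -1], [0.31, 0, -0.43, 0, -1], [0.35, 0, -0.4, 0, -1], [0.39, 0, -0.36, 0, -1]]}}

```text
time: 6.65
ee_pos: [0.5602, -0.1758, 0.3078]
tcp_rot: [3.139, -0.105, -0.0]
contact_force: [2.7, -3.2, -15.2]
gripper_width: 0.0387
```

```bash
python3 -c "
from h import *
th=1.553;a=.678
go(-np.cos(a-th)*.164,0,.175-np.sin(a-th)*.164+.006)"
```

```text
t 6.65 local [-0.1059 -0.0009  0.3078] world [ 0.5602 -0.1758  0.3078] shift units [ 0.03 -0.03  0.03] F [  2.7  -3.2 -15.2] w 0.0387 toolx deg -3.8 q [-0.38  0.29  1.4  -0.    1.45  1.26]
```

>>> {"op": "jog_arm", "data": {"targets": [[0.42, 0, -0.32, 0, -1], [0.45, 0, -0.28, 0, -1], [0.48, 0, -0.23, 0, -1], [0.5, 0, -0.18, 0, -1], [0.51, 0, -0.14, 0, -1], [0.52, 0, -0.09, 0, -1], [0.53, 0, -0.03, 0, -1], [0.53, 0, 0.02, 0, -1]]}}

```text
time: 7.45
ee_pos: [0.6761, -0.1842, 0.3473]
tcp_rot: [3.138, -0.106, -0.005]
contact_force: [-6.6, -2.7, -2.5]
gripper_width: 0.0386
```

>>> {"op": "jog_arm", "data": {"targets": [[0.06, 0, 0, 0, -1], [0, 0, 0, 0, -1]]}}

```text
time: 7.65
ee_pos: [0.68, -0.1845, 0.347]
tcp_rot: [3.137, -0.106, 0.003]
contact_force: [-2.1, -3.2, 1.5]
gripper_width: 0.0385
```

```bash
python3 -c "
from h import *
th=2.33;a=.678
go(-np.cos(a-th)*.164,0,.175-np.sin(a-th)*.164+.006)
im,d,w=snap('scene'); cv2.imwrite('pics/up.png',cv2.resize(cv2.cvtColor(im,cv2.COLOR_RGB2BGR)[120:370,180:430],(600,600)))
im,d,w=snap('top','up_t.png')"
```

```text
t 7.65 local [ 0.0142 -0.0015  0.347 ] world [ 0.68   -0.1845  0.347 ] shift units [-0.03 -0.05  0.08] F [-2.1 -3.2  1.5] w 0.0385 toolx deg -3.9 q [-0.32  0.45  1.06 -0.    1.63  1.31]
```

View pics/up.png

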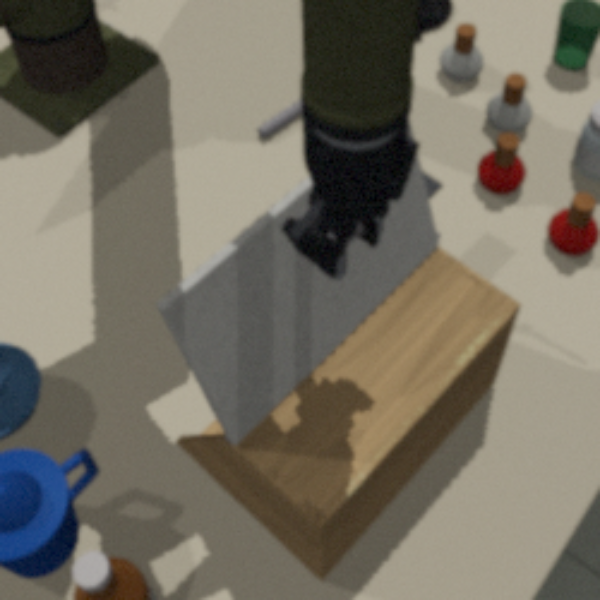

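>>> {"op": "jog_arm", "data": {"targets": [[0.1, 0, 0, 0, -1], [0, 0, 0, 0, -1], [-0.3, 0, 0, 0, -1], [-0.2, 0, 0, 0, -1], [0, 0, 0, 0, -1]]}}

```text
time: 8.25
ee_pos: [0.6758, -0.1843, 0.3473]
tcp_rot: [3.136, -0.103, 0.032]
contact_force: [16.1, -6.9, -3.7]
gripper_width: 0.0383
```

>>> {"op": "jog_arm", "data": {"targets": [[-0.15, 0, 0, 0, -1], [0, 0, 0, 0, -1]]}}

```text
time: 8.45
ee_pos: [0.6745, -0.1842, 0.3475]
tcp_rot: [3.136, -0.102, 0.042]
contact_force: [23.1, -7.5, -5.9]
gripper_width: 0.0384
```

>>> {"op": "jog_arm", "data": {"targets": [[0.35, 0, 0, 0, -1], [0, 0, 0, 0, 0.4], [0, 0, 0, 0, 0.6], [0, 0, 0, 0, 0.6], [0, 0, -0.6, 0, 0.6], [0, 0, -1, 0, 0.6], [0, 0, -1, 0, 1]]}}

```text
time: 9.15
ee_pos: [0.6739, -0.1824, 0.4233]
tcp_rot: [-3.139, 0.104, 0.002]
contact_force: [0.3, 0.3, 0.6]
gripper_width: 0.0807
```

```bash
python3 -c "
from h import *
go(-.13,0,.44)
im,d,w=snap('scene'); cv2.imwrite('pics/up2.png',cv2.resize(cv2.cvtColor(im,cv2.COLOR_RGB2BGR)[120:370,180:430],(600,600)))
L=loc(w); 
for o in look_for('door_edge','scene'): print(loc(to_world(o['xyz'],'scene')),o['score'])
im,d,w=snap('top','up_t2.png');L=loc(w)
m=(np.abs(L[...,1])>.06)&(np.abs(L[...,1])<.148)&(L[...,2]>.3)&(L[...,2]<.36)&(abs(L[...,0])<.1)
print(np.round(np.percentile(L[m],[5,50,95],axis=0),4).tolist())
for o in look_for('tray_handle','top'): print(loc(to_world(o['xyz'],'top')),o['score'])
"
```

```text
t 9.15 local [7.900e-03 2.000e-04 4.233e-01] world [ 0.6739 -0.1824  0.4233] shift units [-4.6   0.   -0.55] F [0.3 0.3 0.6] w 0.0807 toolx deg -3.8 q [-0.33  0.43  0.92  0.    1.8   1.31]
[-0.01807416 -0.03372529  0.27829374] 0.74
[[-0.0615, -0.0957, 0.3052], [-0.0527, 0.085, 0.3452], [-0.0356, 0.1417, 0.3507]]
[-0.03835578 -0.02089717  0.01921463] 0.55
```

View pics/up2.png

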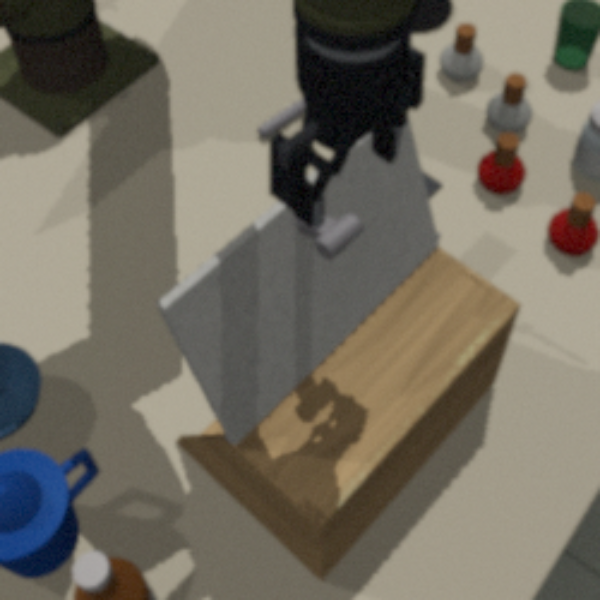

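View pics/up_t2.png

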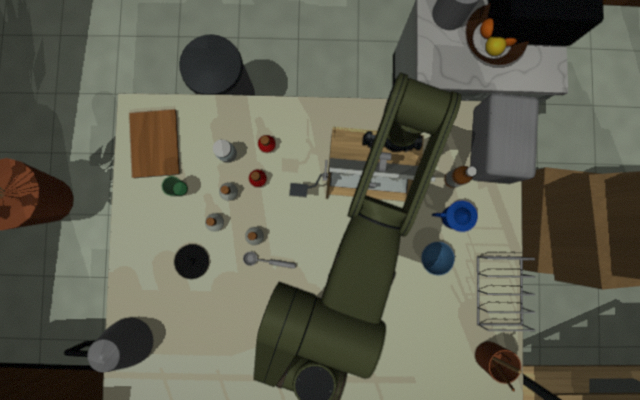

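```bash
python3 -c "
from h import *
s=r.state();p=np.array(s['ee_pos']);tl=loc(p)
for c in('scene','top'):
    im,d,w=snap(c);L=loc(w)-tl
    print(c)
    for h in np.arange(-.03,.62,.03):
        m=(L[...,2]>=h)&(L[...,2]<h+.03)&(np.hypot(L[...,0],L[...,1])<.2)
        if h<0: m&=np.hypot(L[...,0],L[...,1])<.07
        if m.sum()>5:
            q=L[m]; print(round(h,2),m.sum(),'x',np.round(np.percentile(q[:,0],[1,99]),3),'y',np.round(np.percentile(q[:,1],[1,99]),3))
"
```

```text
scene
-0.03 56 x [-0.012  0.01 ] y [-0.054  0.051]
0.0 215 x [-0.012  0.011] y [-0.057  0.049]
0.03 473 x [-0.012  0.016] y [-0.074  0.073]
0.06 628 x [-0.013  0.018] y [-0.072  0.068]
0.09 524 x [-0.02   0.036] y [-0.068  0.062]
0.12 826 x [-0.024  0.037] y [-0.038  0.018]
0.15 569 x [-0.022  0.037] y [-0.039  0.015]
0.18 911 x [-0.022  0.037] y [-0.038  0.017]
0.21 1000 x [-0.022  0.035] y [-0.037  0.018]
0.24 1208 x [-0.187  0.036] y [-0.037  0.028]
0.27 1773 x [-0.195  0.035] y [-0.047  0.012]
0.3 2629 x [-0.149  0.048] y [-0.065  0.039]
0.33 2958 x [-0.068  0.054] y [-0.066  0.04 ]
0.36 371 x [-0.005  0.032] y [-0.066 -0.025]
top
-0.03 8 x [-0.014 -0.009] y [-0.049  0.052]
0.0 17 x [-0.015 -0.007] y [-0.061  0.057]
0.03 96 x [-0.019  0.006] y [-0.071  0.075]
0.06 155 x [-0.016  0.01 ] y [-0.068  0.072]
0.09 61 x [-0.04   0.007] y [-0.064  0.067]
0.12 98 x [-0.04  -0.023] y [-0.023  0.029]
0.15 58 x [-0.041 -0.024] y [-0.02   0.031]
0.18 121 x [-0.04  -0.019] y [-0.031  0.032]
0.21 117 x [-0.039 -0.015] y [-0.022  0.034]
0.24 148 x [-0.179 -0.013] y [-0.021  0.098]
0.27 347 x [-0.185 -0.019] y [-0.027  0.102]
0.3 480 x [-0.192  0.014] y [-0.029  0.101]
0.33 1530 x [-0.198  0.021] y [-0.029  0.099]
0.36 3607 x [-0.119  0.039] y [-0.055  0.078]
0.39 7 x [-0.015  0.015] y [-0.048  0.055]
```

>>> {"op": "jog_arm", "data": {"targets": [[-1, 0, 0, 0, 1], [-1, 0, 0, 0, 1], [-1, 0, 0, 0, 1], [-1, 0, 0, 0, 1], [-1, 0, 0, 0, 1], [0, 0, 0, -0.94, 1], [0, 0, 0, -0.94, 1], [0, 0, 0, -0.94, 1]]}}

```text
time: 10.25
ee_pos: [0.5238, -0.1727, 0.4214]
tcp_rot: [-3.097, -0.519, 0.003]
contact_force: [-0.3, 0.8, 0.1]
gripper_width: 0.0853
```

>>> {"op": "jog_arm", "data": {"targets": [[0, 0, 0.9, -0.94, 1], [0, 0, 0.9, -0.94, 1], [0, 0, 0.9, -0.94, 1], [0, 0, 0.9, -0.94, 1], [0, 0, 0.9, -0.94, 1], [0, 0, 0.9, -0.94, 1], [0, 0, 0.9, -0.94, 1], [0, 0, 0.9, -0.94, 1]]}}

```text
time: 11.05
ee_pos: [0.5235, -0.1724, 0.2043]
tcp_rot: [-2.418, -2.001, 0.002]
contact_force: [0.2, 0.3, 0.7]
gripper_width: 0.0855
```

```bash
python3 -c "
from h import *
go(-.1,0,.1)
im,d,w=snap('scene'); cv2.imwrite('pics/b1.png',cv2.resize(cv2.cvtColor(im,cv2.COLOR_RGB2BGR)[120:370,180:430],(600,600)))
for n in('tray_handle','door_edge'):
  for o in look_for(n,'scene'): print(n,loc(to_world(o['xyz'],'scene')),o['score'])
s=r.state();tl=loc(np.array(s['ee_pos']));L=loc(w)-tl
for h in np.arange(-.03,.2,.02):
        m=(L[...,2]>=h)&(L[...,2]<h+.02)&(np.hypot(L[...,0],L[...,1])<.1)
        if m.sum()>5:
            q=L[m]; print(round(h,2),m.sum(),'x',np.round(np.percentile(q[:,0],[1,99]),3),'y',np.round(np.percentile(q[:,1],[1,99]),3))
im,d,w=snap('top'); cv2.imwrite('pics/b1t.png',cv2.resize(cv2.cvtColor(im,cv2.COLOR_RGB2BGR)[100:300,270:470],(600,600)))
for o in look_for('tray_handle','top'): print(n,loc(to_world(o['xyz'],'top')),o['score'])
"
```

```text
t 11.05 local [-0.1428  0.      0.2043] world [ 0.5235 -0.1724  0.2043] shift units [0.17 1.43 3.47] F [0.2 0.3 0.7] w 0.0855 toolx deg 79.2 q [-0.4   0.32  1.63  0.    1.2  -0.21]
tray_handle [-0.10135954  0.48258563  0.04615209] 0.25
door_edge [-0.01944078 -0.02358406  0.28949409] 0.68
-0.01 36 x [-0.049 -0.041] y [-0.005  0.014]
0.01 28 x [-0.05  -0.042] y [-0.006  0.009]
0.03 16 x [-0.075  0.017] y [-0.008 -0.003]
0.05 49 x [-0.073  0.035] y [-0.022  0.012]
0.07 104 x [-0.069  0.048] y [-0.022  0.003]
0.09 89 x [-0.064  0.052] y [-0.037  0.015]
0.11 198 x [-0.014  0.099] y [-0.038  0.023]
0.13 544 x [-0.013  0.099] y [-0.044  0.044]
0.15 160 x [-0.018  0.038] y [-0.038  0.027]
0.17 268 x [-0.02   0.038] y [-0.039  0.026]
0.19 238 x [-0.014  0.037] y [-0.037  0.022]
door_edge [-0.03518019  0.05503757  0.017814  ] 0.87
```

View pics/b1.png

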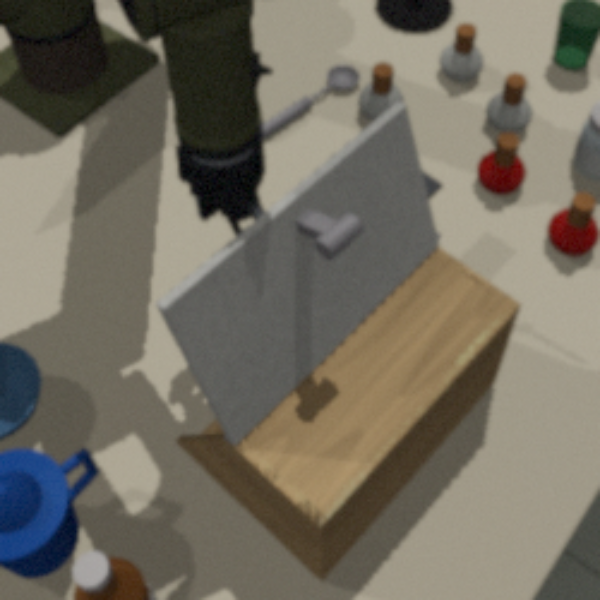

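View pics/b1t.png

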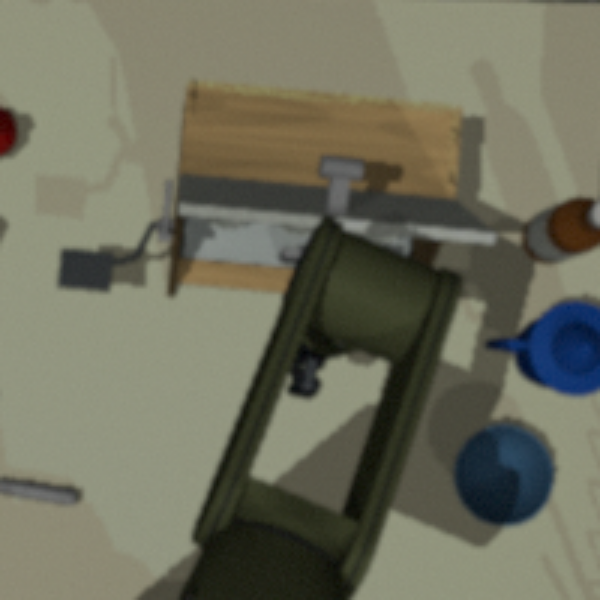

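>>> {"op": "jog_arm", "data": {"targets": [[0, 0, 0.9, -0.88, 1], [0, 0, 0.9, 0, 1], [0, 0, 0.9, 0, 1], [0, 0.7, 0.1, 0, 1], [0, 0.65, 0, 0, 1], [0, 0, 0, 0, 1]]}}

```text
time: 11.9
ee_pos: [0.5695, -0.1771, 0.1246]
tcp_rot: [2.296, 2.136, 0.005]
contact_force: [-0.3, -0.0, 1.0]
gripper_width: 0.0854
```

```bash
python3 -c "
from h import *
go(-.1,0,.1)
im,d,w=snap('scene'); cv2.imwrite('pics/b2.png',cv2.resize(cv2.cvtColor(im,cv2.COLOR_RGB2BGR)[120:370,180:430],(600,600)))
im,d,w=snap('top'); cv2.imwrite('pics/b2t.png',cv2.resize(cv2.cvtColor(im,cv2.COLOR_RGB2BGR)[120:270,300:450],(600,600)))
L=loc(w);m=(np.abs(L[...,1])<.06)&(L[...,0]<-.03)&(L[...,0]>-.09)&(L[...,2]<.1)&(L[...,2]>.06)
print(m.sum(),np.round(L[m],3).tolist()[:30])
"
```

```text
t 11.9 local [-0.0966 -0.0016  0.1246] world [ 0.5695 -0.1771  0.1246] shift units [ 0.05 -0.12  0.82] F [-0.3 -0.   1. ] w 0.0854 toolx deg 85.9 q [-0.37  0.46  1.63  0.    1.04 -0.3 ]
0 []
```

View pics/b2.png

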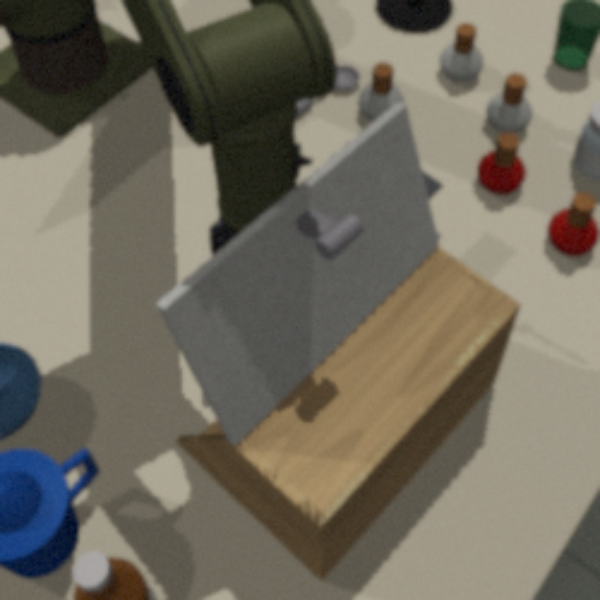

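View pics/b2t.png

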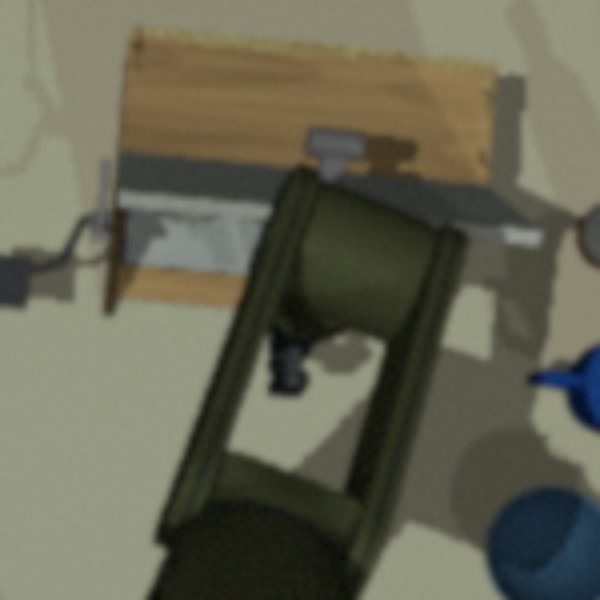

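>>> {"op": "jog_arm", "data": {"targets": [[0, -0.05, 0.7, 0, 1], [0, 0, 0.2, 0, 1], [0, 0, 0, 0, 1]]}}

```text
time: 12.3
ee_pos: [0.5621, -0.1755, 0.0953]
tcp_rot: [-2.298, -2.139, 0.002]
contact_force: [-0.3, 0.4, -0.1]
gripper_width: 0.0852
```

>>> {"op": "jog_arm", "data": {"targets": [[0, 0, 0.15, 0, 1], [0, 0, 0.15, 0, 1], [0, 0, 0, 0, 1]]}}

```text
time: 12.6
ee_pos: [0.5643, -0.1762, 0.0895]
tcp_rot: [2.297, 2.14, 0.002]
contact_force: [-4.3, 0.9, 13.9]
gripper_width: 0.0852
```

>>> {"op": "jog_arm", "data": {"targets": [[0, -0.3, 0.05, 0, 1], [0, -0.3, 0, 0, 1], [0, -0.3, 0, 0, 1], [0, 0, 0, 0, 1]]}}

```text
time: 13.0
ee_pos: [0.5398, -0.1745, 0.0891]
tcp_rot: [2.294, 2.136, 0.008]
contact_force: [-0.9, 2.4, 17.2]
gripper_width: 0.0858
```

>>> {"op": "jog_arm", "data": {"targets": [[0, -0.4, 0, 0, 1], [0, -0.4, 0, 0, 1], [0, -0.4, 0, 0, 1], [0, -0.4, 0, 0, 1], [0, 0, 0, 0, 1]]}}

```text
time: 13.5
ee_pos: [0.4858, -0.1698, 0.0846]
tcp_rot: [-2.297, -2.138, 0.003]
contact_force: [-0.3, -0.4, -0.8]
gripper_width: 0.0853
```

```bash
python3 -c "
from h import *
go(-.1,0,.1)
im,d,w=snap('scene'); cv2.imwrite('pics/b3.png',cv2.resize(cv2.cvtColor(im,cv2.COLOR_RGB2BGR)[120:370,180:430],(600,600)))
im,d,w=snap('top'); cv2.imwrite('pics/b3t.png',cv2.resize(cv2.cvtColor(im,cv2.COLOR_RGB2BGR)[120:270,300:450],(600,600)))
"
```

```text
t 13.5 local [-1.806e-01  1.000e-04  8.460e-02] world [ 0.4858 -0.1698  0.0846] shift units [ 0.01  2.69 -0.52] F [-0.3 -0.4 -0.8] w 0.0853 toolx deg 85.9 q [-0.42  0.42  1.85 -0.    0.88 -0.35]
```

View pics/b3t.png

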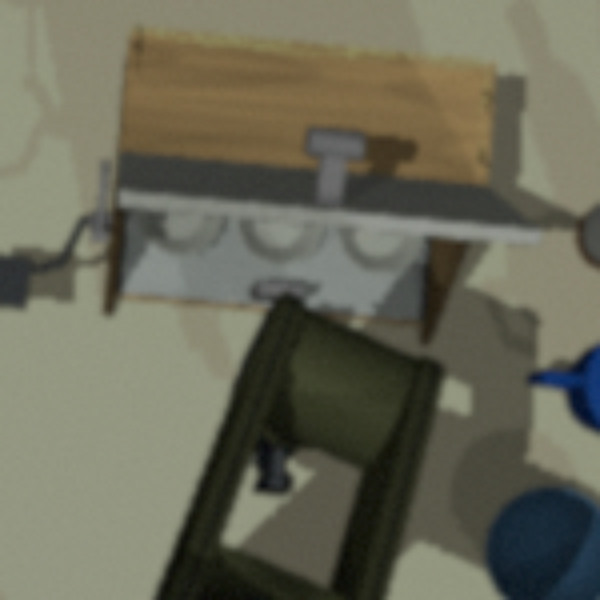

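```bash
python3 -c "
from h import *
im,d,w=snap('top');L=loc(w)
m=(np.abs(L[...,1])<.04)&(L[...,0]<-.03)&(L[...,0]>-.16)&(L[...,2]<.09)&(L[...,2]>.065)
q=L[m];print(m.sum(),np.round(np.percentile(q,[2,50,98],axis=0),3).tolist())
for o in look_for('tray_handle','top'): print(loc(to_world(o['xyz'],'top')),o['score'])
"
```

```text
38 [[-0.085, -0.019, 0.067], [-0.079, 0.002, 0.076], [-0.073, 0.019, 0.081]]
[-0.0500612   0.00662255  0.02013588] 0.68
```

>>> {"op": "jog_arm", "data": {"targets": [[0, 0, -0.75, 0, 1], [0, 0.8, 0, 0, 1], [0, 0.8, 0, 0, 1], [0, 0.75, 0, 0, 1], [0, 0, 0.6, 0, 1], [0, 0, 0.6, 0, 1], [0, 0, 0, 0, 1]]}}

```text
time: 14.4
ee_pos: [0.5584, -0.175, 0.0695]
tcp_rot: [-2.295, -2.139, 0.003]
contact_force: [-0.8, 1.1, 0.4]
gripper_width: 0.0857
```

```bash
python3 -c "
from h import *
go(-.11,0,.07)"
```

```text
t 14.4 local [-0.1079 -0.0002  0.0695] world [ 0.5584 -0.175   0.0695] shift units [ 0.01 -0.07 -0.02] F [-0.8  1.1  0.4] w 0.0857 toolx deg 86.0 q [-0.38  0.52  1.7   0.    0.93 -0.31]
```

>>> {"op": "jog_arm", "data": {"targets": [[0, -0.5, 0, 0, 1], [0, -0.5, 0, 0, 1], [0, -0.5, 0, 0, 1], [0, -0.5, 0, 0, 1], [0, -0.5, 0, 0, 1], [0, -0.5, 0, 0, 1], [0, -0.5, 0, 0, 1], [0, -0.5, 0, 0, 1]]}}

```text
time: 15.2
ee_pos: [0.4412, -0.1676, 0.0727]
tcp_rot: [2.297, 2.139, 0.003]
contact_force: [2.5, 1.3, -0.9]
gripper_width: 0.0854
```

>>> {"op": "jog_arm", "data": {"targets": [[0, -0.2, 0, 0, 1], [0, -0.2, 0, 0, 1], [0, -0.1, 0, 0, 1], [0, 0, 0, 0, 1]]}}

```text
time: 15.6
ee_pos: [0.4306, -0.1675, 0.073]
tcp_rot: [2.293, 2.134, 0.01]
contact_force: [11.2, 3.1, -4.3]
gripper_width: 0.0855
```

```bash
python3 -c "
from h import *
go(-.237,0,.07)
im,d,w=snap('top');L=loc(w)
m=(np.abs(L[...,1])<.04)&(L[...,0]<-.03)&(L[...,0]>-.26)&(L[...,2]<.085)&(L[...,2]>.065)
q=L[m];print(m.sum(),np.round(np.percentile(q,[2,50,98],axis=0),3).tolist())"
```

```text
t 15.6 local [-0.2358 -0.0012  0.073 ] world [ 0.4306 -0.1675  0.073 ] shift units [ 0.04 -0.04  0.1 ] F [11.2  3.1 -4.3] w 0.0855 toolx deg 85.9 q [-0.46  0.38  1.98  0.    0.77 -0.39]
2 [[-0.201, 0.02, 0.073], [-0.2, 0.02, 0.075], [-0.198, 0.02, 0.077]]
```

>>> {"op": "jog_arm", "data": {"targets": [[0, 0.15, 0, 0, 1], [0, 0, -1, 0, 1], [0, 0, -1, 0, 1], [0, 0, -1, 0, 1], [0, 0, -1, 0, 0], [0, 0, -1, 0, 0], [1, 0, -1, 0, 0], [1, 0, -1, 0, 0]]}}

```text
time: 16.45
ee_pos: [0.4331, -0.1064, 0.2832]
tcp_rot: [-2.301, -2.138, 0.001]
contact_force: [1.0, 0.7, 0.7]
gripper_width: 0.0427
```

```bash
python3 -c "
from h import *
im,d,w=snap('top','c1t.png');L=loc(w)
m=(np.abs(L[...,1])<.04)&(L[...,0]<-.03)&(L[...,0]>-.26)&(L[...,2]<.085)&(L[...,2]>.065)
q=L[m];print(m.sum(),np.round(np.percentile(q,[2,50,98],axis=0),3).tolist())
for n in('seat0','pot0'):
  for o in masks_of(n,'top'):
    g=w[o['region']];g=g[~np.isnan(g[:,0])]; cc=im[o['region']].mean(0)
    zz=g[g[:,2]>.078]; hi=zz[zz[:,2]<.1]; print(n,round(o['score'],2),len(g),np.round(np.median(g,axis=0),3),'knob',len(hi),np.round(hi.mean(0),4) if len(hi) else '', 'rgb',cc.round())
im,d,w=snap('scene','c1.png')
for n in('seat0','pot0'):
  for o in masks_of(n,'scene'):
    g=w[o['region']];g=g[~np.isnan(g[:,0])]; cc=im[o['region']].mean(0)
    hi=g[(g[:,2]>.06)&(g[:,2]<.1)]; print(n,round(o['score'],2),len(g),np.round(np.median(g,axis=0),3),'knob',len(hi),np.round(hi.mean(0),4) if len(hi) else '', 'rgb',cc.round())
"
```

```text
Traceback (most recent call last):
IndexError: index -1 is out of bounds for axis 0 with size 0
```

View pics/c1t.png

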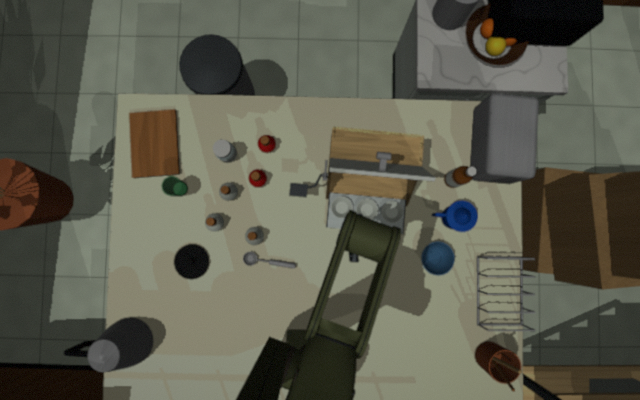

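```bash
cat >> h.py <<'E'
def pots(cam):
    im,d,w=snap(cam)
    for n in('seat0','pot0'):
      for o in masks_of(n,cam):
        g=w[o['region']];g=g[~np.isnan(g[:,0])]; cc=im[o['region']].mean(0)
        hi=g[(g[:,2]>.078)&(g[:,2]<.1)]; print(n,round(o['score'],2),len(g),np.round(np.median(g,axis=0),3),'knob',len(hi),np.round(hi.mean(0),4) if len(hi) else '','rgb',cc.round(),'loc',np.round(loc(np.median(g,axis=0)),3))
E
python3 -c "
from h import *
pots('top');pots('scene')"
```

```text
seat0 0.81 2000 [ 0.532 -0.176  0.022] knob 0  rgb [103. 107. 100.] loc [-0.134 -0.003  0.022]
pot0 0.86 242 [0.429 0.218 0.045] knob 63 [0.4286 0.2235 0.0863] rgb [79. 74. 63.] loc [-0.263  0.384  0.045]
pot0 0.8 262 [0.753 0.184 0.043] knob 60 [0.7602 0.1902 0.0865] rgb [84. 34. 24.] loc [0.062 0.371 0.043]
pot0 0.64 246 [0.473 0.358 0.045] knob 63 [0.4745 0.3664 0.0874] rgb [83. 77. 65.] loc [-0.229  0.526  0.045]
pot0 0.61 257 [0.63  0.214 0.044] knob 61 [0.6341 0.218  0.0878] rgb [84. 33. 22.] loc [-0.063  0.393  0.044]
pot0 0.53 277 [0.582 0.315 0.044] knob 61 [0.585  0.3212 0.0875] rgb [78. 74. 63.] loc [-0.117  0.49   0.044]
seat0 0.88 806 [ 0.506 -0.289  0.022] knob 0  rgb [87. 88. 86.] loc [-0.152 -0.117  0.022]
pot0 0.82 380 [0.641 0.205 0.045] knob 74 [0.6382 0.2144 0.0873] rgb [94. 41. 31.] loc [-0.05   0.384  0.045]
pot0 0.81 319 [0.485 0.353 0.042] knob 55 [0.4796 0.3616 0.0858] rgb [96. 89. 79.] loc [-0.216  0.521  0.042]
pot0 0.75 283 [0.436 0.211 0.048] knob 59 [0.4333 0.2197 0.0873] rgb [96. 87. 77.] loc [-0.256  0.377  0.048]
pot0 0.63 325 [0.595 0.307 0.044] knob 54 [0.5907 0.3161 0.0865] rgb [92. 85. 75.] loc [-0.104  0.483  0.044]
pot0 0.61 411 [0.765 0.176 0.044] knob 82 [0.7619 0.184  0.0872] rgb [96. 41. 32.] loc [0.074 0.363 0.044]
```

```bash
python3 -c "
from h import *
for c in('top','scene'):
  im,d,w=snap(c);L=loc(w)
  for y in(-.09,0,.09):
    rr=np.hypot(L[...,0]+.135,L[...,1]-y)
    f=(rr<.015)&(L[...,2]<.05); ring=(rr<.048)&(rr>.025)&(L[...,2]<.05)
    q=L[ring]; top=q[q[:,2]>(np.percentile(q[:,2],75) if len(q) else 0)]
    print(c,y,'floor',f.sum(),np.median(L[f][:,2]) if f.sum() else None,'rim',len(top),np.round(np.r_[(top.min(0)+top.max(0))/2],4) if len(top) else '',top[:,2].max() if len(top) else '')
  if c=='top':
    cv2.imwrite('pics/c2t.png',cv2.resize(cv2.cvtColor(im,cv2.COLOR_RGB2BGR)[170:250,310:430],(780,520),interpolation=cv2.INTER_CUBIC))
"
```

```text
top -0.09 floor 53 0.022588473101604938 rim 100 [-0.1368 -0.091   0.0367] 0.041076336119919135
top 0 floor 55 0.02187737062044292 rim 75 [-0.134   0.0009  0.0375] 0.042481867225335604
top 0.09 floor 54 0.022759348273781125 rim 89 [-0.1374  0.0901  0.0374] 0.04283980639268775
scene -0.09 floor 38 0.024345710608449218 rim 84 [-0.1378 -0.1056  0.0374] 0.04024189814764228
scene 0 floor 0 None rim 0  
scene 0.09 floor 0 None rim 0
```

View pics/c2t.png

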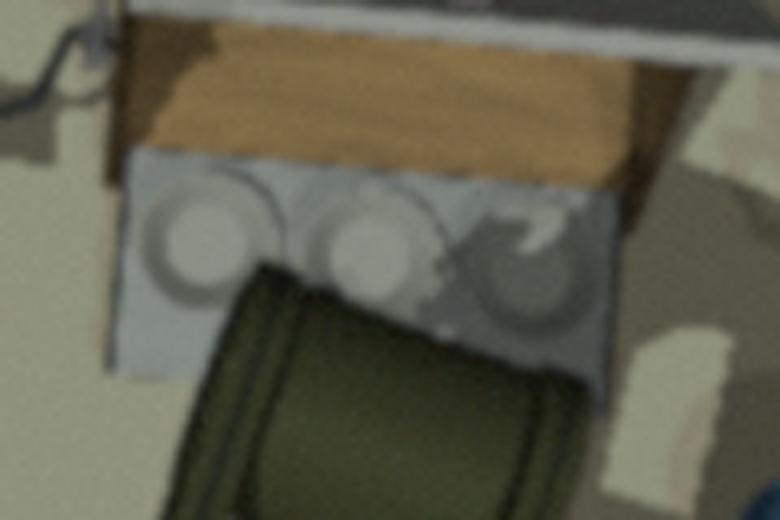

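```bash
python3 -c "
from h import *
go(.431,.2216,.076,True)"
```

```text
t 16.9 local [-0.2378  0.0592  0.2805] world [ 0.4327 -0.107   0.2805] shift units [10.92 -0.82  6.82] F [ 0.  -0.1 -0.1] w 0.0429 toolx deg 85.9 q [-0.34  0.11  1.71 -0.    1.32 -0.26]
```

>>> {"op": "jog_arm", "data": {"targets": [[1, -0.08, 0, 0, 0.5], [1, -0.08, 0, 0, 0.5], [1, -0.08, 0, 0, 0.5], [1, -0.08, 0, 0, 0.5], [1, -0.08, 0, 0, 0.5], [1, -0.08, 0, 0, 0.5], [1, -0.08, 0, 0, 0.5], [1, -0.08, 0.3, 0, 0.5]]}}

```text
time: 17.7
ee_pos: [0.4319, 0.135, 0.2728]
tcp_rot: [2.3, 2.14, 0.001]
contact_force: [0.6, -0.2, -1.2]
gripper_width: 0.0643
```

>>> {"op": "jog_arm", "data": {"targets": [[1, -0.06, 0.5, 0, 0.5], [1, -0.06, 0.5, 0, 0.5], [0.9, -0.06, 1, 0, 0.5], [0, 0, 1, 0, 0.5]]}}

```text
time: 18.1
ee_pos: [0.433, 0.224, 0.1815]
tcp_rot: [-2.297, -2.143, -0.003]
contact_force: [0.3, 0.5, -0.7]
gripper_width: 0.0639
```

```bash
python3 -c "
from h import *
go(.431,.2216,.076,True)
im,d,w=snap('scene'); cv2.imwrite('pics/d1.png',cv2.resize(cv2.cvtColor(im,cv2.COLOR_RGB2BGR)[90:290,250:450],(600,600)))"
```

```text
t 18.1 local [-0.2596  0.3894  0.1815] world [0.433  0.224  0.1815] shift units [-0.09 -0.07  3.52] F [ 0.3  0.5 -0.7] w 0.0639 toolx deg 86.0 q [0.39 0.26 1.79 0.   1.09 0.46]
```

View pics/d1.png

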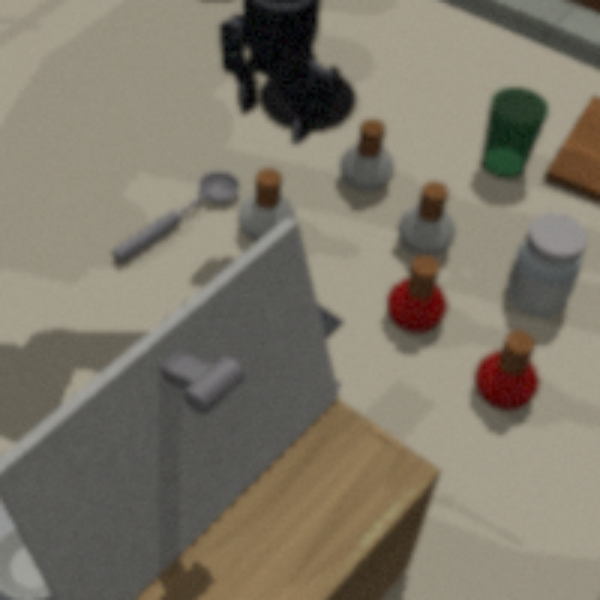

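>>> {"op": "jog_arm", "data": {"targets": [[-0.09, -0.07, 0.9, 0, 0.5], [0, 0, 0.9, 0, 0.5], [0, 0, 0.9, 0, 0.5], [0, 0, 0.82, 0, 0.5], [0, 0, 0, 0, -1], [0, 0, 0, 0, -1], [0, 0, 0, 0, -1], [0, 0, 0, 0, -1]]}}

```text
time: 18.95
ee_pos: [0.4305, 0.219, 0.0782]
tcp_rot: [2.299, 2.14, 0.003]
contact_force: [0.3, -0.1, -2.8]
gripper_width: 0.0293
```

```bash
python3 -c "
from h import *
go(-.135,-.09,.25)
im,d,w=snap('scene'); cv2.imwrite('pics/d2.png',cv2.resize(cv2.cvtColor(im,cv2.COLOR_RGB2BGR)[90:290,250:450],(600,600)))"
```

```text
t 18.95 local [-0.2618  0.3843  0.0782] world [0.4305 0.219  0.0782] shift units [-15.79   4.3   -5.73] F [ 0.3 -0.1 -2.8] w 0.0293 toolx deg 85.9 q [0.38 0.4  1.92 0.   0.82 0.45]
```

View pics/d2.png

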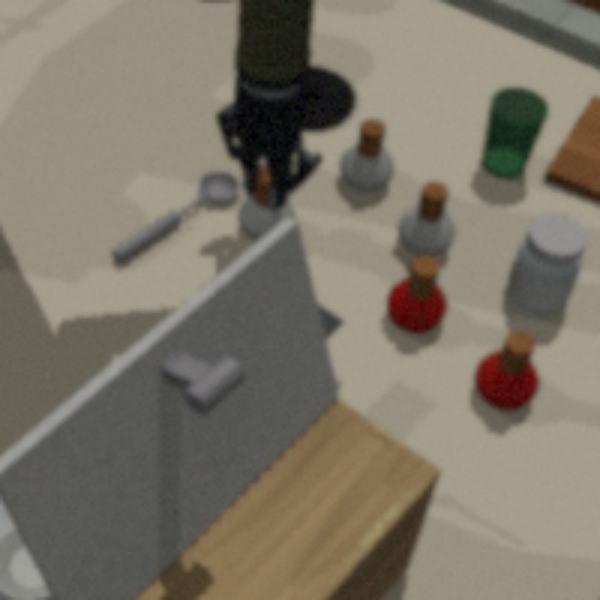

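>>> {"op": "jog_arm", "data": {"targets": [[0, 0, -0.8, 0, -1], [0, 0, -1, 0, -1], [0, 0, -1, 0, -1], [-0.7, 0.2, -1, 0, -1], [-1, 0.28, -1, 0, -1], [-1, 0.28, -0.9, 0, -1], [-1, 0.28, 0, 0, -1], [-1, 0.28, 0, 0, -1]]}}

```text
time: 19.8
ee_pos: [0.4597, 0.0744, 0.2502]
tcp_rot: [2.296, 2.14, 0.005]
contact_force: [0.7, -0.2, -3.4]
gripper_width: 0.0286
```

>>> {"op": "jog_arm", "data": {"targets": [[-1, 0.28, 0, 0, -1], [-1, 0.28, 0, 0, -1], [-1, 0.28, 0, 0, -1], [-1, 0.28, 0, 0, -1], [-1, 0.28, 0, 0, -1], [-1, 0.28, 0, 0, -1], [-1, 0.28, 0, 0, -1], [-1, 0.28, 0, 0, -1]]}}

```text
time: 20.6
ee_pos: [0.5089, -0.1698, 0.2487]
tcp_rot: [2.299, 2.141, 0.0]
contact_force: [0.1, -0.2, -4.0]
gripper_width: 0.0288
```

```bash
python3 -c "
from h import *
go(-.135,-.09,.102)"
```

```text
t 20.6 local [-0.1576  0.0017  0.2487] world [ 0.5089 -0.1698  0.2487] shift units [-3.05  0.76  4.89] F [ 0.1 -0.2 -4. ] w 0.0288 toolx deg 85.9 q [-0.4   0.26  1.6   0.    1.28 -0.33]
```

>>> {"op": "jog_arm", "data": {"targets": [[-1, 0.25, 0, 0, -1], [-1, 0.25, 0, 0, -1], [-1, 0.25, 0, 0, -1], [0, 0, 1, 0, -1], [0, 0, 1, 0, -1], [0, 0, 1, 0, -1], [0, 0, 0.8, 0, -1], [0, 0, 0, 0, -1]]}}

```text
time: 21.4
ee_pos: [0.5224, -0.2584, 0.131]
tcp_rot: [-2.293, -2.136, 0.004]
contact_force: [-0.8, -0.2, -3.0]
gripper_width: 0.0287
```

```bash
python3 -c "
from h import *
go(-.135,-.09,.102)
im,d,w=snap('top'); cv2.imwrite('pics/d3.png',cv2.resize(cv2.cvtColor(im,cv2.COLOR_RGB2BGR)[150:270,310:430],(600,600)))
im,d,w=snap('scene'); cv2.imwrite('pics/d3s.png',cv2.resize(cv2.cvtColor(im,cv2.COLOR_RGB2BGR)[200:350,150:300],(600,600)))"
```

```text
t 21.4 local [-0.1381 -0.0859  0.131 ] world [ 0.5224 -0.2584  0.131 ] shift units [-0.14  0.11  0.97] F [-0.8 -0.2 -3. ] w 0.0287 toolx deg 85.9 q [-0.53  0.44  1.65 -0.    1.06 -0.46]
```

View pics/d3s.png

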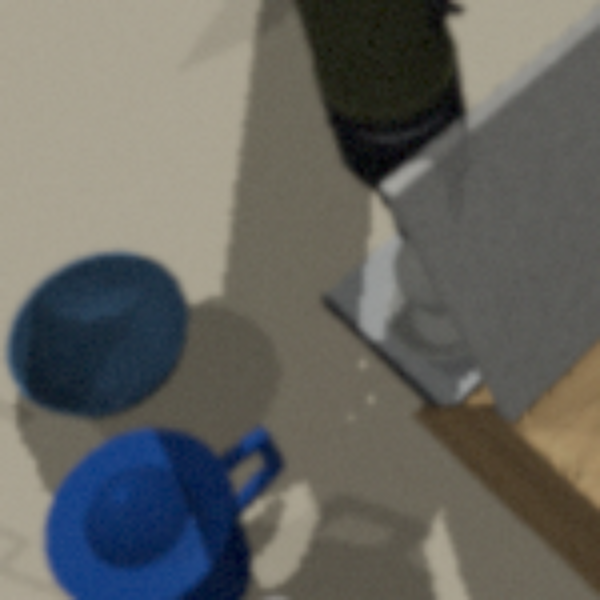

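>>> {"op": "jog_arm", "data": {"targets": [[-0.14, 0.11, 0.5, 0, -1], [0, 0, 0.4, 0, -1], [0, 0, 0, 0, -1]]}}

```text
time: 21.8
ee_pos: [0.5275, -0.2641, 0.1058]
tcp_rot: [-2.297, -2.139, 0.001]
contact_force: [0.2, 0.5, -2.8]
gripper_width: 0.0286
```

>>> {"op": "jog_arm", "data": {"targets": [[0, 0, 0.12, 0, -1], [0, 0, 0.08, 0, -1], [0, 0, 0, 0, -1]]}}

```text
time: 22.1
ee_pos: [0.5293, -0.2657, 0.1026]
tcp_rot: [2.296, 2.139, 0.0]
contact_force: [-0.7, -1.5, 3.2]
gripper_width: 0.0284
```

>>> {"op": "jog_arm", "data": {"targets": [[0, 0, 0, 0, 0.3], [0, 0, 0, 0, 0.3], [0, 0, 0, 0, 0.3], [0, 0, -0.6, 0, 0.3], [0, 0, -1, 0, 0.3], [0, 0, -1, 0, 0.5], [0, 0, -1, 0, 0.5], [0.5, -0.5, -1, 0, 0.5]]}}

```text
time: 22.9
ee_pos: [0.5161, -0.25, 0.2404]
tcp_rot: [2.298, 2.138, 0.001]
contact_force: [1.0, 0.5, 0.8]
gripper_width: 0.0644
```

>>> {"op": "jog_arm", "data": {"targets": [[1, -0.3, 0, 0, 0.5], [1, -0.3, 0, 0, 0.5], [1, -0.3, 0, 0, 0.5], [1, -0.3, 0, 0, 0.5], [1, 0, 0, 0, 0.5], [1, 0, 0, 0, 0.5], [1, 0, 0, 0, 0.5], [1, 0, 0, 0, 0.5]]}}

```text
time: 23.7
ee_pos: [0.4954, -0.0052, 0.2392]
tcp_rot: [-2.299, -2.141, -0.0]
contact_force: [0.2, 0.1, -0.6]
gripper_width: 0.0642
```

```bash
python3 -c "
from h import *
pots('top');pots('scene')
go(.477,.364,.078,True)
im,d,w=snap('top'); cv2.imwrite('pics/e1.png',cv2.resize(cv2.cvtColor(im,cv2.COLOR_RGB2BGR)[130:280,200:430],(800,520)))"
```

```text
seat0 0.8 1664 [ 0.51  -0.192  0.021] knob 12 [ 0.4661 -0.1688  0.081 ] rgb [83. 86. 82.] loc [-0.155 -0.021  0.021]
pot0 0.84 276 [0.63  0.215 0.043] knob 64 [0.634  0.2181 0.0868] rgb [87. 38. 27.] loc [-0.063  0.393  0.043]
pot0 0.82 275 [ 0.524 -0.255  0.067] knob 12 [ 0.5247 -0.2506  0.0868] rgb [70. 68. 59.] loc [-0.136 -0.082  0.067]
pot0 0.71 293 [0.473 0.361 0.043] knob 62 [0.4745 0.3664 0.0868] rgb [87. 82. 70.] loc [-0.229  0.529  0.043]
pot0 0.69 270 [0.581 0.314 0.044] knob 61 [0.5848 0.3212 0.0873] rgb [78. 73. 62.] loc [-0.118  0.489  0.044]
pot0 0.61 268 [0.754 0.187 0.044] knob 61 [0.7601 0.1898 0.087 ] rgb [87. 36. 26.] loc [0.063 0.374 0.044]
seat0 0.9 641 [ 0.5   -0.295  0.021] knob 0  rgb [89. 90. 88.] loc [-0.158 -0.124  0.021]
pot0 0.85 322 [0.485 0.352 0.041] knob 51 [0.4805 0.3611 0.086 ] rgb [94. 87. 77.] loc [-0.216  0.521  0.041]
pot0 0.77 204 [ 0.532 -0.284  0.066] knob 16 [ 0.53   -0.2773  0.09  ] rgb [87. 85. 80.] loc [-0.127 -0.111  0.066]
pot0 0.68 338 [0.643 0.204 0.045] knob 57 [0.6395 0.2123 0.0876] rgb [91. 35. 25.] loc [-0.049  0.384  0.045]
pot0 0.61 355 [0.767 0.175 0.045] knob 76 [0.7617 0.1829 0.0872] rgb [93. 36. 26.] loc [0.076 0.363 0.045]
pot0 0.53 325 [0.594 0.307 0.044] knob 61 [0.5901 0.3166 0.0857] rgb [91. 84. 74.] loc [-0.104  0.483  0.044]
pot0 0.25 17036 [ 0.671 -0.222  0.177] knob 396 [ 0.729  -0.2322  0.0895] rgb [106.  97.  81.] loc [ 0.008 -0.039  0.177]
t 24.0 local [-0.1818  0.1631  0.2392] world [ 0.4956 -0.0071  0.2392] shift units [12.3  -1.5   5.37] F [-0.2 -0.1 -0.7] w 0.064 toolx deg 85.9 q [-0.1   0.21  1.69 -0.    1.24 -0.03]
```

View pics/e1.png

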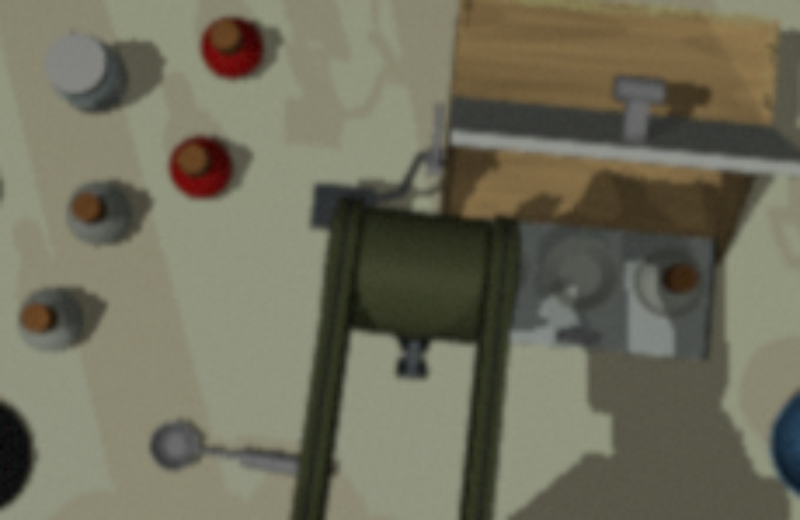

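>>> {"op": "jog_arm", "data": {"targets": [[1, -0.12, 0, 0, 0.5], [1, -0.12, 0, 0, 0.5], [1, -0.12, 0, 0, 0.5], [1, -0.12, 0, 0, 0.5], [1, -0.12, 0, 0, 0.5], [1, -0.12, 0, 0, 0.5], [1, -0.12, 0, 0, 0.5], [1, -0.12, 0, 0, 0.5]]}}

```text
time: 24.85
ee_pos: [0.4843, 0.2349, 0.2392]
tcp_rot: [2.301, 2.139, -0.0]
contact_force: [1.0, -0.2, 0.7]
gripper_width: 0.0639
```

>>> {"op": "jog_arm", "data": {"targets": [[1, -0.12, 0, 0, 0.5], [1, -0.12, 0, 0, 0.5], [1, -0.12, 0, 0, 0.5], [1, -0.12, 0.3, 0, 0.5], [0.3, 0, 1, 0, 0.5], [0, 0, 0.5, 0, 0.5], [0, 0, 0, 0, 0.5]]}}

```text
time: 25.55
ee_pos: [0.4776, 0.363, 0.1823]
tcp_rot: [-2.299, -2.14, 0.009]
contact_force: [0.3, -0.2, 1.0]
gripper_width: 0.0643
```

```bash
python3 -c "
from h import *
go(.477,.364,.078,True)
pots('scene')"
```

```text
t 25.55 local [-0.2244  0.5311  0.1823] world [0.4776 0.363  0.1823] shift units [ 0.05 -0.01  3.48] F [ 0.3 -0.2  1. ] w 0.0643 toolx deg 85.9 q [ 0.58  0.41  1.55 -0.    1.19  0.65]
seat0 0.95 674 [ 0.496 -0.294  0.021] knob 0  rgb [115. 116. 114.] loc [-0.162 -0.123  0.021]
seat0 0.31 16954 [ 0.671 -0.222  0.178] knob 392 [ 0.7307 -0.2316  0.0899] rgb [103.  94.  78.] loc [ 0.008 -0.04   0.178]
pot0 0.96 393 [0.765 0.175 0.045] knob 81 [0.7621 0.1849 0.0875] rgb [89. 36. 27.] loc [0.075 0.363 0.045]
pot0 0.89 326 [0.594 0.307 0.044] knob 60 [0.5904 0.3166 0.0861] rgb [93. 86. 76.] loc [-0.105  0.483  0.044]
pot0 0.78 379 [0.642 0.205 0.044] knob 72 [0.6381 0.2148 0.0874] rgb [89. 39. 29.] loc [-0.049  0.384  0.044]
pot0 0.57 283 [0.487 0.351 0.043] knob 45 [0.48   0.3605 0.0859] rgb [83. 77. 68.] loc [-0.214  0.52   0.043]
pot0 0.46 191 [ 0.531 -0.283  0.067] knob 16 [ 0.5304 -0.2773  0.0882] rgb [91. 88. 82.] loc [-0.128 -0.11   0.067]
```

>>> {"op": "jog_arm", "data": {"targets": [[0.05, 0, 0.9, 0, 0.5], [0, 0, 0.9, 0, 0.5], [0, 0, 0.9, 0, 0.5], [0, 0, 0.8, 0, 0.5], [0, 0, 0, 0, -1], [0, 0, 0, 0, -1], [0, 0, 0, 0, -1], [0, 0, 0, 0, -1]]}}

```text
time: 26.5
ee_pos: [0.4799, 0.3666, 0.0819]
tcp_rot: [2.299, 2.141, 0.005]
contact_force: [0.3, 0.0, 0.6]
gripper_width: 0.0288
```

>>> {"op": "jog_arm", "data": {"targets": [[0, 0, -0.6, 0, -1], [0, 0, -1, 0, -1], [0, 0, -1, 0, -1], [0, 0, -1, 0, -1], [0, 0, -1, 0, -1], [0, 0, -1, 0, -1], [0, 0, 0, 0, -1]]}}

```text
time: 27.2
ee_pos: [0.4812, 0.3678, 0.2541]
tcp_rot: [2.297, 2.14, 0.018]
contact_force: [0.7, 0.7, -2.3]
gripper_width: 0.0282
```

```bash
python3 -c "
from h import *
go(-.135,0,.102)
im,d,w=snap('scene'); cv2.imwrite('pics/e2.png',cv2.resize(cv2.cvtColor(im,cv2.COLOR_RGB2BGR)[60:260,250:450],(600,600)))"
```

```text
t 27.2 local [-0.2212  0.5362  0.2541] world [0.4812 0.3678 0.2541] shift units [-17.9    2.9    4.97] F [ 0.7  0.7 -2.3] w 0.0282 toolx deg 85.9 q [ 0.58  0.35  1.45 -0.    1.33  0.65]
```

View pics/e2.png

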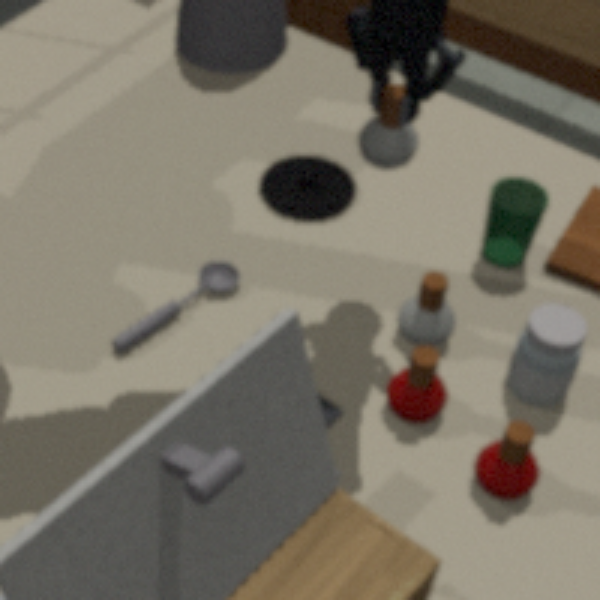

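>>> {"op": "jog_arm", "data": {"targets": [[-1, 0.1, 0, 0, -1], [-1, 0.1, 0, 0, -1], [-1, 0.1, 0, 0, -1], [-1, 0.1, 0, 0, -1], [-1, 0.1, 0, 0, -1], [-1, 0.1, 0, 0, -1], [-1, 0.1, 0, 0, -1], [-1, 0.1, 0, 0, -1]]}}

```text
time: 28.05
ee_pos: [0.4842, 0.1235, 0.2464]
tcp_rot: [-2.297, -2.14, 0.004]
contact_force: [-0.3, -1.4, -2.1]
gripper_width: 0.0283
```

>>> {"op": "jog_arm", "data": {"targets": [[-1, 0.2, 0, 0, -1], [-1, 0.2, 0, 0, -1], [-1, 0.2, 0, 0, -1], [-1, 0.2, 0, 0, -1], [-1, 0.2, 0, 0, -1], [-1, 0.3, 0, 0, -1], [-1, 0.3, 0, 0, -1], [-1, 0.3, 0, 0, -1]]}}

```text
time: 28.85
ee_pos: [0.5243, -0.1193, 0.2463]
tcp_rot: [-2.297, -2.139, 0.003]
contact_force: [-0.4, -0.1, -2.9]
gripper_width: 0.0288
```

>>> {"op": "jog_arm", "data": {"targets": [[-1, 0.2, 0, 0, -1], [-0.9, 0, 0, 0, -1], [0, 0, 0.8, 0, -1], [0, 0, 0.8, 0, -1], [0, 0, 0.8, 0, -1], [0, 0, 0, 0, -1]]}}

```text
time: 29.45
ee_pos: [0.5234, -0.1743, 0.1713]
tcp_rot: [-2.292, -2.134, 0.007]
contact_force: [-0.5, 0.7, -3.4]
gripper_width: 0.0284
```

```bash
python3 -c "
from h import *
go(-.135,0,.105)"
```

```text
t 29.45 local [-0.1428 -0.0018  0.1713] world [ 0.5234 -0.1743  0.1713] shift units [0.05 0.28 2.21] F [-0.5  0.7 -3.4] w 0.0284 toolx deg 85.9 q [-0.4   0.36  1.66 -0.    1.13 -0.33]
```

>>> {"op": "jog_arm", "data": {"targets": [[0.05, 0.28, 0.7, 0, -1], [0, 0, 0.7, 0, -1], [0, 0, 0.5, 0, -1], [0, 0, 0.2, 0, -1], [0, 0, 0.1, 0, -1], [0, 0, 0, 0, -1]]}}

```text
time: 30.05
ee_pos: [0.5361, -0.1749, 0.1105]
tcp_rot: [2.299, 2.141, 0.0]
contact_force: [-0.3, -0.3, -1.7]
gripper_width: 0.0285
```

```bash
python3 -c "
from h import *
go(-.135,0,.105)"
```

```text
t 30.05 local [-0.13   -0.0016  0.1105] world [ 0.5361 -0.1749  0.1105] shift units [ 0.05 -0.17  0.18] F [-0.3 -0.3 -1.7] w 0.0285 toolx deg 85.9 q [-0.39  0.44  1.72  0.    0.99 -0.32]
```

>>> {"op": "jog_arm", "data": {"targets": [[0.05, -0.12, 0.15, 0, -1], [0, 0, 0.1, 0, -1], [0, 0, 0, 0, -1]]}}

```text
time: 30.35
ee_pos: [0.5339, -0.1735, 0.1048]
tcp_rot: [2.296, 2.138, 0.003]
contact_force: [-0.0, 0.5, 6.0]
gripper_width: 0.0285
```

Supported (force up 6 N). Release and go for the third.

>>> {"op": "jog_arm", "data": {"targets": [[0, 0, -0.05, 0, 0.3], [0, 0, 0, 0, 0.3], [0, 0, 0, 0, 0.3], [0, 0, -0.6, 0, 0.3], [0, 0, -1, 0, 0.3], [0, 0, -1, 0, 0.5], [0, 0, -1, 0, 0.5], [0.5, -0.3, -1, 0, 0.5]]}}

```text
time: 31.15
ee_pos: [0.5255, -0.1588, 0.2433]
tcp_rot: [2.299, 2.138, 0.0]
contact_force: [0.2, 0.4, -0.1]
gripper_width: 0.0642
```

>>> {"op": "jog_arm", "data": {"targets": [[1, -0.2, 0, 0, 0.5], [1, -0.2, 0, 0, 0.5], [1, -0.2, 0, 0, 0.5], [1, 0, 0, 0, 0.5], [1, 0, 0, 0, 0.5], [1, 0, 0, 0, 0.5], [1, 0, 0, 0, 0.5], [1, 0, 0, 0, 0.5]]}}

```text
time: 31.95
ee_pos: [0.5233, 0.0844, 0.242]
tcp_rot: [-2.299, -2.141, 0.001]
contact_force: [0.7, 0.3, 0.4]
gripper_width: 0.0645
```

```bash
python3 -c "
from h import *
pots('top');pots('scene')
go(.588,.3187,.18,True)
im,d,w=snap('top'); cv2.imwrite('pics/f1.png',cv2.resize(cv2.cvtColor(im,cv2.COLOR_RGB2BGR)[130:280,200:430],(800,520)))"
```

```text
seat0 0.84 2145 [ 0.509 -0.144  0.021] knob 21 [ 0.4674 -0.1655  0.0795] rgb [92. 96. 92.] loc [-0.159  0.028  0.021]
pot0 0.81 215 [0.581 0.312 0.046] knob 58 [0.5848 0.3206 0.0869] rgb [76. 70. 59.] loc [-0.118  0.487  0.046]
pot0 0.81 263 [0.753 0.184 0.044] knob 61 [0.76   0.1897 0.0874] rgb [78. 32. 22.] loc [0.062 0.371 0.044]
pot0 0.77 247 [ 0.527 -0.168  0.068] knob 4 [ 0.5284 -0.1616  0.0922] rgb [83. 80. 71.] loc [-0.14   0.004  0.068]
pot0 0.74 295 [ 0.525 -0.256  0.066] knob 13 [ 0.5239 -0.2535  0.0894] rgb [94. 89. 78.] loc [-0.136 -0.083  0.066]
pot0 0.46 135 [0.641 0.214 0.047] knob 45 [0.6376 0.2188 0.0877] rgb [76. 36. 22.] loc [-0.052  0.394  0.047]
seat0 0.65 642 [ 0.505 -0.295  0.021] knob 0  rgb [110. 112. 110.] loc [-0.154 -0.124  0.021]
pot0 0.87 333 [0.594 0.306 0.044] knob 67 [0.5925 0.3117 0.0858] rgb [91. 84. 74.] loc [-0.105  0.482  0.044]
pot0 0.82 398 [0.641 0.205 0.044] knob 71 [0.6382 0.215  0.0876] rgb [91. 42. 32.] loc [-0.05   0.385  0.044]
pot0 0.65 386 [0.765 0.175 0.045] knob 80 [0.7618 0.184  0.0873] rgb [84. 34. 25.] loc [0.075 0.363 0.045]
pot0 0.47 180 [ 0.532 -0.283  0.066] knob 15 [ 0.5307 -0.2774  0.0878] rgb [92. 89. 83.] loc [-0.127 -0.109  0.066]
t 32.25 local [-0.16    0.2543  0.242 ] world [0.5234 0.0825 0.242 ] shift units [8.01 1.59 2.06] F [-0.5 -0.5 -0. ] w 0.064 toolx deg 85.9 q [ 0.08  0.26  1.62 -0.    1.27  0.15]
```

View pics/f1.png

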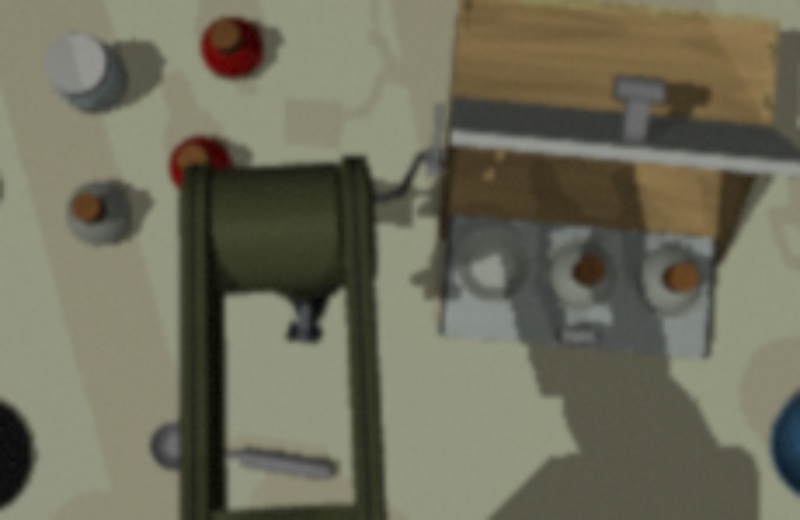

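>>> {"op": "jog_arm", "data": {"targets": [[1, 0.2, 0, 0, 0.5], [1, 0.2, 0, 0, 0.5], [1, 0.2, 0, 0, 0.5], [1, 0.2, 0, 0, 0.5], [1, 0.2, 0, 0, 0.5], [1, 0.2, 0, 0, 0.5], [1, 0.2, 0, 0, 0.5], [1, 0.19, 0, 0, 0.5]]}}

```text
time: 33.1
ee_pos: [0.589, 0.3189, 0.2421]
tcp_rot: [2.301, 2.139, -0.001]
contact_force: [0.1, -0.5, -0.0]
gripper_width: 0.0639
```

>>> {"op": "jog_arm", "data": {"targets": [[0, 0, 0.7, 0, 0.5], [0, 0, 0.7, 0, 0.5], [0, 0, 0.6, 0, 0.5], [0, 0, 0, 0, 0.5]]}}

```text
time: 33.5
ee_pos: [0.5868, 0.3171, 0.179]
tcp_rot: [-2.299, -2.138, 0.01]
contact_force: [-0.3, -0.3, 0.2]
gripper_width: 0.0641
```

```bash
python3 -c "
from h import *
go(.588,.318,.078,True)
pots('scene')"
```

```text
t 33.5 local [-0.1125  0.4926  0.179 ] world [0.5868 0.3171 0.179 ] shift units [0.05 0.06 3.37] F [-0.3 -0.3  0.2] w 0.0641 toolx deg 85.8 q [ 0.43  0.5   1.4  -0.    1.25  0.5 ]
seat0 0.58 584 [ 0.505 -0.296  0.021] knob 0  rgb [114. 115. 114.] loc [-0.154 -0.125  0.021]
pot0 0.72 415 [0.766 0.175 0.044] knob 83 [0.7618 0.1841 0.0874] rgb [91. 40. 30.] loc [0.076 0.363 0.044]
pot0 0.65 332 [0.595 0.306 0.043] knob 58 [0.5922 0.313  0.0861] rgb [93. 86. 76.] loc [-0.104  0.482  0.043]
pot0 0.6 184 [ 0.532 -0.283  0.066] knob 12 [ 0.5319 -0.277   0.0868] rgb [90. 89. 83.] loc [-0.126 -0.11   0.066]
pot0 0.6 346 [0.643 0.205 0.046] knob 69 [0.6382 0.2138 0.0876] rgb [74. 30. 22.] loc [-0.049  0.384  0.046]
pot0 0.22 670 [ 0.499 -0.295  0.021] knob 0  rgb [115. 116. 114.] loc [-0.159 -0.124  0.021]
```

>>> {"op": "jog_arm", "data": {"targets": [[0.03, 0.06, 0.9, 0, 0.5], [0, 0, 0.9, 0, 0.5], [0, 0, 0.9, 0, 0.5], [0, 0, 0.67, 0, 0.5], [0, 0, 0, 0, -1], [0, 0, 0, 0, -1], [0, 0, 0, 0, -1], [0, 0, 0, 0, -1]]}}

```text
time: 34.45
ee_pos: [0.5913, 0.3204, 0.0829]
tcp_rot: [2.298, 2.14, 0.005]
contact_force: [0.5, -1.0, 0.0]
gripper_width: 0.0286
```

>>> {"op": "jog_arm", "data": {"targets": [[0, 0, -0.6, 0, -1], [0, 0, -1, 0, -1], [0, 0, -1, 0, -1], [0, 0, -1, 0, -1], [0, 0, -1, 0, -1], [0, 0, -1, 0, -1], [0, 0, 0, 0, -1]]}}

```text
time: 35.15
ee_pos: [0.5927, 0.3212, 0.2555]
tcp_rot: [2.296, 2.139, 0.017]
contact_force: [0.8, 0.3, -2.4]
gripper_width: 0.0283
```

```bash
python3 -c "
from h import *
go(-.135,0.09,.105)
im,d,w=snap('scene'); cv2.imwrite('pics/f2.png',cv2.resize(cv2.cvtColor(im,cv2.COLOR_RGB2BGR)[60:260,250:450],(600,600)))"
```

```text
t 35.15 local [-0.1068  0.4972  0.2555] world [0.5927 0.3212 0.2555] shift units [-13.61  -0.94   4.93] F [ 0.8  0.3 -2.4] w 0.0283 toolx deg 85.9 q [ 0.43  0.44  1.29 -0.    1.4   0.5 ]
```

View pics/f2.png

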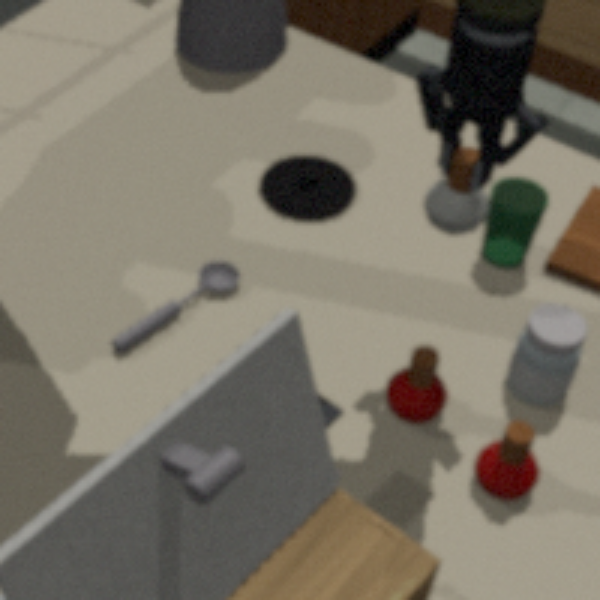

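>>> {"op": "jog_arm", "data": {"targets": [[-1, -0.3, 0, 0, -1], [-1, -0.3, 0, 0, -1], [-1, -0.3, 0, 0, -1], [-1, -0.3, 0, 0, -1], [-1, -0.3, 0, 0, -1], [-1, 0, 0, 0, -1], [-1, 0, 0, 0, -1], [-1, 0, 0, 0, -1]]}}

```text
time: 36.0
ee_pos: [0.5265, 0.0825, 0.2473]
tcp_rot: [-2.297, -2.14, 0.004]
contact_force: [0.2, -0.4, -2.8]
gripper_width: 0.0286
```

>>> {"op": "jog_arm", "data": {"targets": [[-1, 0, 0, 0, -1], [-1, 0.1, 0, 0, -1], [-1, 0.15, 0, 0, -1], [-1, 0.15, 0, 0, -1], [-1, 0.15, 0, 0, -1], [-0.6, 0, 0.5, 0, -1], [0, 0, 0.8, 0, -1], [0, 0, 0, 0, -1]]}}

```text
time: 36.8
ee_pos: [0.5289, -0.0848, 0.2056]
tcp_rot: [-2.294, -2.134, 0.009]
contact_force: [-1.6, 0.3, -2.8]
gripper_width: 0.0284
```

```bash
python3 -c "
from h import *
go(-.135,0.09,.108)"
```

```text
t 36.8 local [-0.1433  0.0878  0.2056] world [ 0.5289 -0.0848  0.2056] shift units [0.07 0.31 3.25] F [-1.6  0.3 -2.8] w 0.0284 toolx deg 85.8 q [-0.24  0.3   1.65  0.    1.2  -0.17]
```

>>> {"op": "jog_arm", "data": {"targets": [[0.05, 0.2, 0.8, 0, -1], [0, 0, 0.8, 0, -1], [0, 0, 0.7, 0, -1], [0, 0, 0.5, 0, -1], [0, 0, 0.2, 0, -1], [0, 0, 0, 0, -1]]}}

```text
time: 37.4
ee_pos: [0.538, -0.0833, 0.1193]
tcp_rot: [-2.297, -2.141, 0.002]
contact_force: [0.2, 0.1, -2.3]
gripper_width: 0.0285
```

```bash
python3 -c "
from h import *
go(-.135,0.09,.105)"
```

```text
t 37.4 local [-0.1343  0.0899  0.1193] world [ 0.538  -0.0833  0.1193] shift units [ 0.   -0.02  0.48] F [ 0.2  0.1 -2.3] w 0.0285 toolx deg 86.0 q [-0.23  0.41  1.75  0.    0.99 -0.16]
```

>>> {"op": "jog_arm", "data": {"targets": [[0, 0, 0.3, 0, -1], [0, 0, 0.18, 0, -1], [0, 0, 0, 0, -1]]}}

```text
time: 37.7
ee_pos: [0.54, -0.0842, 0.1061]
tcp_rot: [2.297, 2.14, 0.002]
contact_force: [1.8, -0.2, -3.2]
gripper_width: 0.0284
```

>>> {"op": "jog_arm", "data": {"targets": [[0, -0.05, 0.1, 0, -1], [0, 0, 0, 0, -1]]}}

```text
time: 37.9
ee_pos: [0.54, -0.0844, 0.1057]
tcp_rot: [2.295, 2.137, 0.006]
contact_force: [0.2, 1.2, 11.4]
gripper_width: 0.0283
```

>>> {"op": "jog_arm", "data": {"targets": [[0, 0, -0.1, 0, 0.3], [0, 0, 0, 0, 0.3], [0, 0, 0, 0, 0.3], [0, 0, -0.6, 0, 0.3], [0, 0, -1, 0, 0.3], [0, 0, -1, 0, 0.5], [0, 0, -1, 0, 0.5], [0, -0.5, -1, 0, 0.5]]}}

```text
time: 38.7
ee_pos: [0.5235, -0.083, 0.2445]
tcp_rot: [2.298, 2.141, 0.001]
contact_force: [0.5, 0.1, -0.6]
gripper_width: 0.0641
```

>>> {"op": "jog_arm", "data": {"targets": [[0.5, -1, 0, 0, 1], [0.5, -1, 0, 0, 1], [0.5, -1, 0, 0, 1], [0.5, -0.7, 0, 0, 1], [0.5, 0, 0, 0, 1], [0, 0, 0, 0, 1]]}}

```text
time: 39.3
ee_pos: [0.4158, 0.0012, 0.2435]
tcp_rot: [-2.296, -2.143, 0.0]
contact_force: [-0.5, -0.3, 0.5]
gripper_width: 0.0852
```

```bash
python3 -c "
from h import *
go(-.28,0,.2)
pots('top')
im,d,w=snap('top','g1.png'); cv2.imwrite('pics/g1.png',cv2.resize(cv2.cvtColor(im,cv2.COLOR_RGB2BGR)[130:280,200:430],(800,520)))
L=loc(w)
for y in(-.09,0,.09):
   m=(np.hypot(L[...,0]+.135,L[...,1]-y)<.035)&(L[...,2]>.1)&(L[...,2]<.125); print(m.sum(),np.round(L[m].mean(0),4))
m=(np.abs(L[...,1])<.025)&(L[...,0]<-.17)&(L[...,0]>-.23)&(L[...,2]<.085)&(L[...,2]>.065); print('handle',m.sum(),np.round(np.median(L[m],axis=0),3))
"
```

```text
t 39.3 local [-0.2619  0.166   0.2435] world [0.4158 0.0012 0.2435] shift units [-5.54 -0.59  1.45] F [-0.5 -0.3  0.5] w 0.0852 toolx deg 86.0 q [-0.1   0.09  1.83  0.    1.22 -0.03]
seat0 0.65 1883 [ 0.501 -0.166  0.02 ] knob 11 [ 0.4657 -0.167   0.0801] rgb [90. 94. 89.] loc [-0.166  0.005  0.02 ]
pot0 0.82 261 [0.628 0.213 0.044] knob 62 [0.6344 0.2182 0.0868] rgb [84. 34. 23.] loc [-0.064  0.392  0.044]
pot0 0.8 251 [ 0.534 -0.08   0.068] knob 7 [ 0.5264 -0.0814  0.0861] rgb [88. 82. 70.] loc [-0.139  0.093  0.068]
pot0 0.64 274 [ 0.524 -0.254  0.067] knob 12 [ 0.5257 -0.2503  0.0904] rgb [65. 61. 53.] loc [-0.136 -0.082  0.067]
pot0 0.61 268 [0.752 0.184 0.044] knob 63 [0.7598 0.1897 0.0867] rgb [82. 34. 24.] loc [0.062 0.371 0.044]
pot0 0.55 271 [ 0.527 -0.169  0.066] knob 9 [ 0.529  -0.1642  0.0881] rgb [66. 63. 55.] loc [-0.14   0.004  0.066]
66 [-0.1358 -0.09    0.1103]
61 [-0.1361  0.0004  0.1098]
62 [-0.1351  0.0895  0.1095]
handle 44 [-0.2    0.001  0.076]
```

View pics/g1.png

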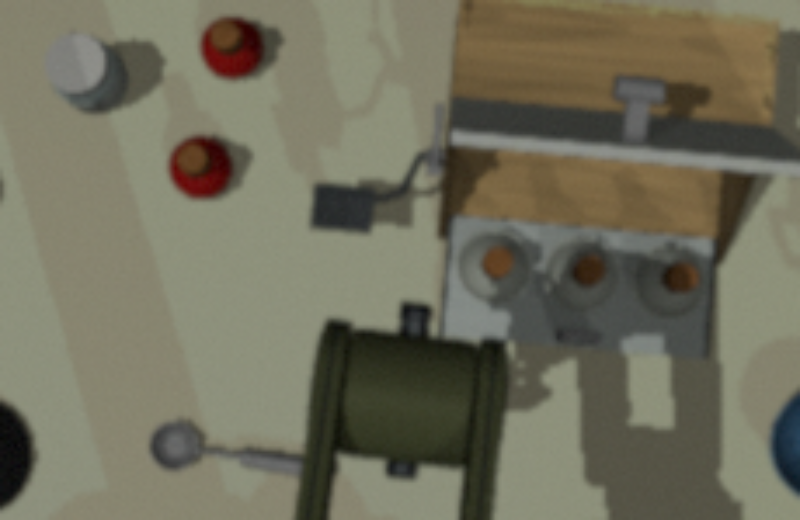

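>>> {"op": "jog_arm", "data": {"targets": [[-0.9, -0.08, 0, 0, 1], [-0.9, -0.08, 0, 0, 1], [-0.9, -0.08, 0, 0, 1], [-0.9, -0.08, 0, 0, 1], [-0.95, -0.08, 0, 0, 1], [-0.95, -0.04, 0, 0, 1], [0, 0, 0.9, 0, 1], [0, 0, 0.9, 0, 1]]}}

```text
time: 40.3
ee_pos: [0.393, -0.1662, 0.1896]
tcp_rot: [2.3, 2.136, 0.001]
contact_force: [-0.4, -0.1, -0.9]
gripper_width: 0.0853
```

```bash
python3 -c "
from h import *
go(-.275,0,.065)"
```

```text
t 40.3 local [-0.2734 -0.0025  0.1896] world [ 0.393  -0.1662  0.1896] shift units [ 0.09 -0.06  4.15] F [-0.4 -0.1 -0.9] w 0.0853 toolx deg 85.8 q [-0.5   0.17  1.9  -0.    1.07 -0.42]
```

>>> {"op": "jog_arm", "data": {"targets": [[0.09, -0.06, 0.85, 0, 1], [0, 0, 0.85, 0, 1], [0, 0, 0.85, 0, 1], [0, 0, 0.8, 0, 1], [0, 0, 0.8, 0, 1], [0, 0, 0, 0, 1]]}}

```text
time: 40.9
ee_pos: [0.3888, -0.1607, 0.0627]
tcp_rot: [-2.296, -2.136, 0.003]
contact_force: [-0.0, -0.0, 0.4]
gripper_width: 0.0854
```

>>> {"op": "jog_arm", "data": {"targets": [[0, 0.25, 0, 0, 1], [0, 0.25, 0, 0, 1], [0, 0.25, 0, 0, 1], [0, 0.3, 0, 0, 1], [0, 0.3, 0, 0, 1], [0, 0.3, 0, 0, 1]]}}

```text
time: 41.5
ee_pos: [0.441, -0.1645, 0.0657]
tcp_rot: [2.298, 2.141, 0.001]
contact_force: [-2.2, -1.9, 1.9]
gripper_width: 0.0856
```

```bash
python3 -c "
from h import *
go(-.1115,0,.065)
im,d,w=snap('top'); cv2.imwrite('pics/g2.png',cv2.resize(cv2.cvtColor(im,cv2.COLOR_RGB2BGR)[130:280,200:430],(800,520)))
L=loc(w)
for y in(-.09,0,.09):
   m=(np.abs(L[...,0]+.1)<.07)&(np.abs(L[...,1]-y)<.025)&(L[...,2]>.103)&(L[...,2]<.118); print(m.sum(),np.round(L[m].mean(0),4))
"
```

```text
t 41.5 local [-0.2256  0.0024  0.0657] world [ 0.441  -0.1645  0.0657] shift units [-0.06  3.8   0.03] F [-2.2 -1.9  1.9] w 0.0856 toolx deg 85.9 q [-0.45  0.41  1.96  0.    0.77 -0.38]
63 [-0.1018 -0.0902  0.1106]
64 [-1.038e-01  1.000e-04  1.099e-01]
60 [-0.1023  0.0894  0.1107]
```

View pics/g2.png

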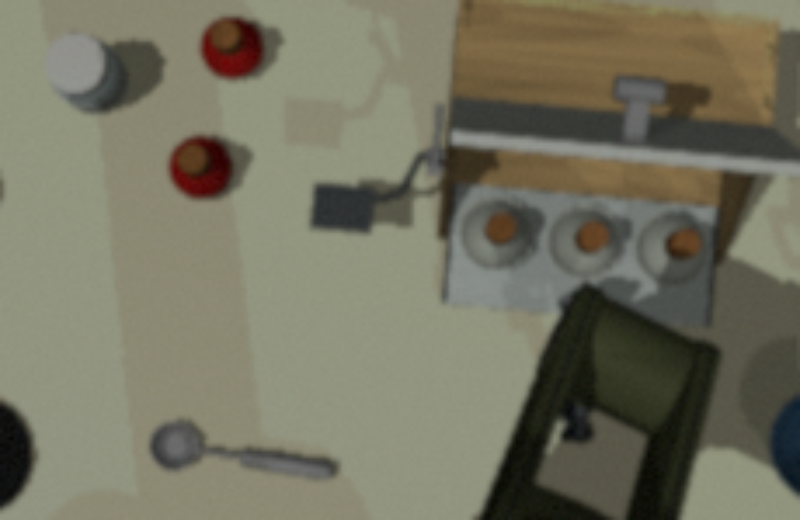

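>>> {"op": "jog_arm", "data": {"targets": [[-0.03, 0.3, 0, 0, 1], [-0.03, 0.35, 0, 0, 1], [0, 0.4, 0, 0, 1], [0, 0.4, 0, 0, 1], [0, 0.4, 0, 0, 1], [0, 0.4, 0, 0, 1], [0, 0.4, 0, 0, 1], [0, 0.4, 0, 0, 1]]}}

```text
time: 42.35
ee_pos: [0.5319, -0.1727, 0.065]
tcp_rot: [-2.298, -2.141, 0.0]
contact_force: [-2.7, 1.0, -1.3]
gripper_width: 0.0852
```

>>> {"op": "jog_arm", "data": {"targets": [[0, 0.3, 0, 0, 1], [0, 0.2, 0, 0, 1], [0, 0.15, 0, 0, 1], [0, 0, 0, 0, 1]]}}

```text
time: 42.75
ee_pos: [0.5521, -0.1747, 0.0656]
tcp_rot: [2.297, 2.139, 0.002]
contact_force: [0.3, 0.0, 0.4]
gripper_width: 0.0852
```

```bash
python3 -c "
from h import *
go(-.108,0,.065)"
```

```text
t 42.75 local [-0.1142 -0.0004  0.0656] world [ 0.5521 -0.1747  0.0656] shift units [0.01 0.21 0.02] F [0.3 0.  0.4] w 0.0852 toolx deg 85.9 q [-0.38  0.51  1.73 -0.    0.9  -0.31]
```

>>> {"op": "jog_arm", "data": {"targets": [[0, 0.15, 0, 0, 1], [0, 0.1, 0, 0, 1], [0, 0, 0, 0, 1]]}}

```text
time: 43.05
ee_pos: [0.5549, -0.1744, 0.0653]
tcp_rot: [-2.296, -2.138, 0.006]
contact_force: [-9.2, -0.9, 5.7]
gripper_width: 0.0858
```

>>> {"op": "jog_arm", "data": {"targets": [[0, 0.1, 0, 0, 1], [0, 0, 0, 0, 1]]}}

```text
time: 43.25
ee_pos: [0.555, -0.1744, 0.0654]
tcp_rot: [-2.293, -2.136, 0.011]
contact_force: [-16.1, -1.3, 11.5]
gripper_width: 0.0851
```

>>> {"op": "jog_arm", "data": {"targets": [[0, -0.5, 0, 0, 1], [0, -1, 0, 0, 1], [0, -1, -0.5, 0, 1], [0, -1, -1, 0, 1], [0.5, -0.5, -1, 0, 0], [1, 0, -1, 0, 0], [1, 0, -1, 0, 0], [1, 0, -1, 0, 0]]}}

```text
time: 44.05
ee_pos: [0.4488, -0.0608, 0.232]
tcp_rot: [2.299, 2.138, 0.002]
contact_force: [0.4, -0.2, -1.1]
gripper_width: 0.0428
```

```bash
python3 -c "
from h import *
go(-.28,0,.2)
im,d,w=snap('top'); cv2.imwrite('pics/g3.png',cv2.resize(cv2.cvtColor(im,cv2.COLOR_RGB2BGR)[130:240,300:450],(780,572)))
L=loc(w)
m=(np.abs(L[...,1])<.03)&(L[...,0]<-.02)&(L[...,0]>-.12)&(L[...,2]<.09)&(L[...,2]>.06); print('handle',m.sum(),np.round(np.percentile(L[m],[2,50,98],axis=0),3) if m.sum() else '')
# plate front edge: z~.02 region
m=(np.abs(L[...,1])>.03)&(np.abs(L[...,1])<.12)&(L[...,0]<-.02)&(L[...,0]>-.12)&(np.abs(L[...,2]-.02)<.006)
x=L[m][:,0]; print(m.sum(),np.round(np.percentile(x,[1,5,50]),4),np.histogram(x,bins=np.arange(-.12,-.01,.005)))
for y in(-.09,0,.09):
   m=(np.abs(L[...,1]-y)<.03)&(L[...,0]>-.06)&(L[...,0]<.06)&(L[...,2]<.15)&(L[...,2]>.03); print(m.sum())
im,d,w=snap('scene'); cv2.imwrite('pics/g3s.png',cv2.resize(cv2.cvtColor(im,cv2.COLOR_RGB2BGR)[150:350,180:400],(780,709))[:600])
"
```

```text
t 44.05 local [-0.2248  0.1064  0.232 ] world [ 0.4488 -0.0608  0.232 ] shift units [-3.56 -1.82  1.06] F [ 0.4 -0.2 -1.1] w 0.0428 toolx deg 85.9 q [-0.23  0.16  1.78  0.    1.2  -0.16]
handle 47 [[-0.058 -0.02   0.061]
 [-0.053  0.     0.077]
 [-0.044  0.018  0.083]]
535 [-0.0622 -0.0607 -0.0418] (array([ 0,  0,  0,  0,  0,  0,  0,  0,  1,  0,  1, 34, 64, 63, 62, 67, 61,
       61, 64, 57,  0]), array([-0.12 , -0.115, -0.11 , -0.105, -0.1  , -0.095, -0.09 , -0.085,
       -0.08 , -0.075, -0.07 , -0.065, -0.06 , -0.055, -0.05 , -0.045,
       -0.04 , -0.035, -0.03 , -0.025, -0.02 , -0.015]))
26
93
36
```

View pics/g3.png

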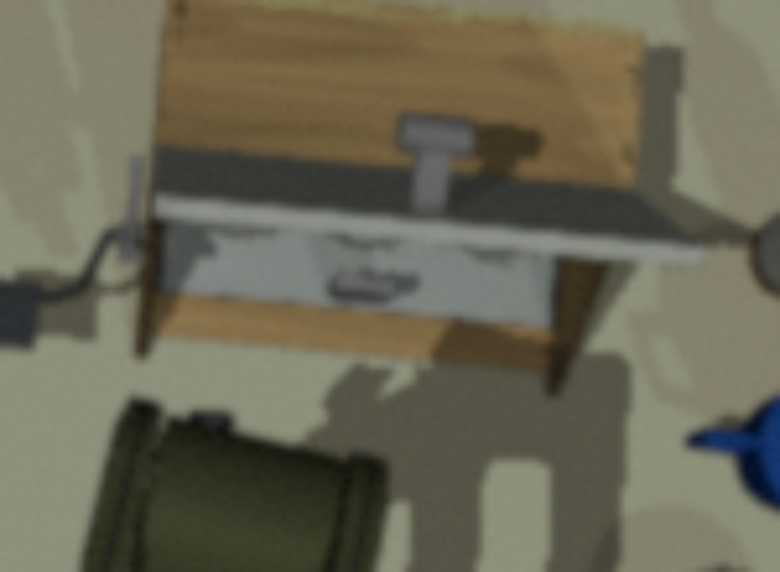

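```bash
python3 -c "
from h import *
im,d,w=snap('top'); b=cv2.resize(cv2.cvtColor(im,cv2.COLOR_RGB2BGR)[100:300,270:470],(600,600))
a=cv2.imread('pics/b1t.png')
for x0 in (195,210,225,240,255,265):
  o=[]
  for I in(a,b):
    # saturation-like channel: R-B (oak high, aluminium low)
    c=(I[:,x0-4:x0+5,2].astype(float)-I[:,x0-4:x0+5,0]).mean(1)[225:300]
    g=np.gradient(cv2.GaussianBlur(c.reshape(-1,1),(1,7),0).ravel()); k=g.argmax(); o.append(225+np.sum(np.arange(k-4,k+5)*g[k-4:k+5])/g[k-4:k+5].sum())
  print(x0,np.round(o,2),round((o[1]-o[0])/3*3.5,2),'mm approx')
"
```

```text
195 [259.75 259.78] 0.03 mm approx
210 [260.91 260.88] -0.03 mm approx
225 [262.01 262.08] 0.08 mm approx
240 [263.23 263.74] 0.6 mm approx
255 [264.86 264.83] -0.04 mm approx
265 [265.77 265.82] 0.06 mm approx
```

View pics/g3s.png

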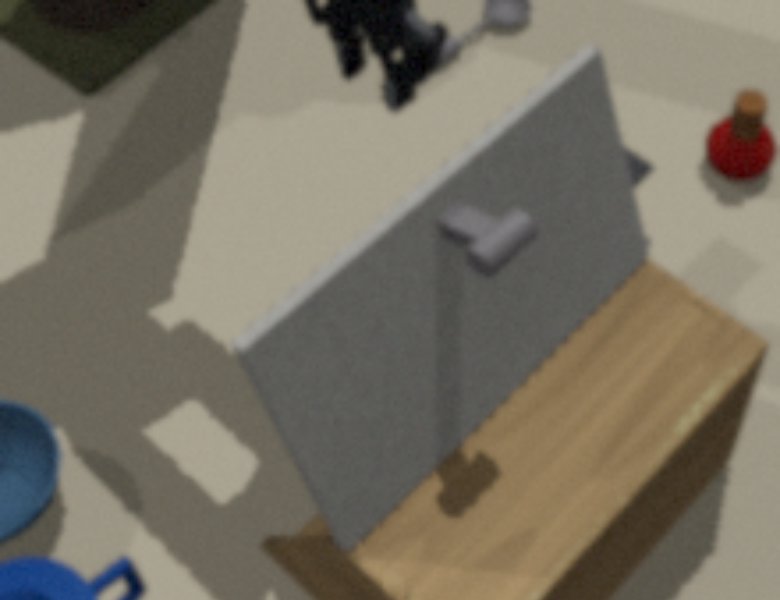

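>>> {"op": "jog_arm", "data": {"targets": [[1, 0, 0, 0, -1], [1, 0, 0, 0, -1], [1, 0, 0, 0, -1], [1, 0.4, 0, 0, -1], [0.8, 1, 0, 0, -1], [0, 1, 0, 0, -1], [0, 1, 0, 0, -1], [0, 1, 0.8, 0, -1]]}}

```text
time: 45.0
ee_pos: [0.5941, 0.0719, 0.2074]
tcp_rot: [2.296, 2.138, 0.006]
contact_force: [0.4, 0.4, 0.6]
gripper_width: -0.0001
```

```bash
python3 -c "
from h import *
go(-.0925,.25,.13)
im,d,w=snap('top'); cv2.imwrite('pics/h1.png',cv2.resize(cv2.cvtColor(im,cv2.COLOR_RGB2BGR)[100:280,240:450],(700,600)))
"
```

```text
t 45.0 local [-0.0888  0.2486  0.2074] world [0.5941 0.0719 0.2074] shift units [ 0.05 -0.14  2.58] F [0.4 0.4 0.6] w -0.0001 toolx deg 85.9 q [ 0.05  0.38  1.53 -0.    1.23  0.12]
```

View pics/h1.png

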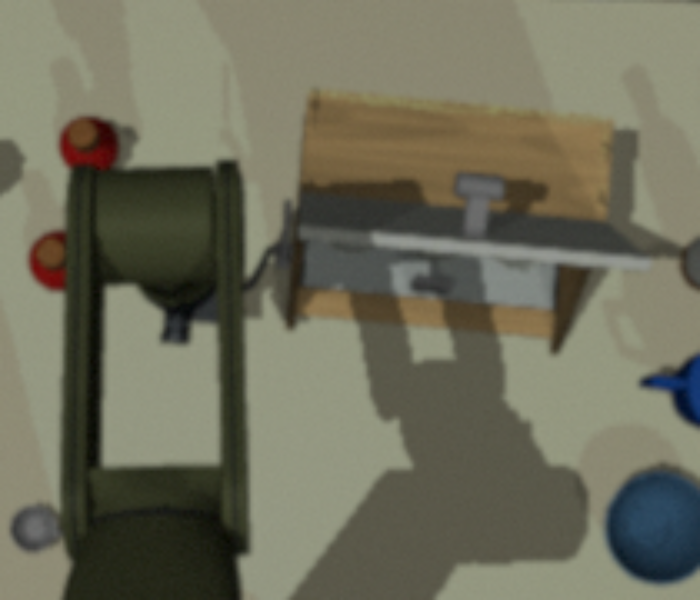

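>>> {"op": "jog_arm", "data": {"targets": [[0.05, -0.14, 0.9, 0, -1], [0, 0, 0.9, 0, -1], [0, 0, 0.6, 0, -1], [0, 0, 0, 0, -1]]}}

```text
time: 45.45
ee_pos: [0.5834, 0.0731, 0.1298]
tcp_rot: [-2.296, -2.136, 0.011]
contact_force: [-0.3, 0.1, -0.4]
gripper_width: -0.0001
```

>>> {"op": "jog_arm", "data": {"targets": [[0, 0, 0.3, 0, -1], [0, 0, 0.2, 0, -1], [0, 0, 0, 0, -1]]}}

```text
time: 45.75
ee_pos: [0.5866, 0.0742, 0.1191]
tcp_rot: [2.299, 2.141, 0.0]
contact_force: [0.2, 0.7, -0.1]
gripper_width: -0.0002
```

>>> {"op": "jog_arm", "data": {"targets": [[0, 0.15, 0.2, 0, -1], [0, 0, 0.2, 0, -1], [0, 0, 0, 0, -1]]}}

```text
time: 46.05
ee_pos: [0.592, 0.0743, 0.1072]
tcp_rot: [2.298, 2.14, 0.002]
contact_force: [0.8, -0.4, 2.2]
gripper_width: -0.0003
```

```bash
python3 -c "
from h import *
go(-.0925,.25,.10)
im,d,w=snap('scene'); cv2.imwrite('pics/h2.png',cv2.resize(cv2.cvtColor(im,cv2.COLOR_RGB2BGR)[130:270,290:430],(600,600)))
im,d,w=snap('top');L=loc(w)
pm=(np.abs(L[...,2]-.09)<.02)&(L[...,1]>.2)&(L[...,1]<.28)&(np.abs(L[...,0]+.09)<.03)
print('paddle',pm.sum(),np.round(np.percentile(L[pm],[2,50,98],axis=0),4).tolist())
"
```

```text
t 46.05 local [-0.091   0.2507  0.1072] world [0.592  0.0743 0.1072] shift units [-0.02 -0.05  0.24] F [ 0.8 -0.4  2.2] w -0.0003 toolx deg 85.9 q [ 0.05  0.48  1.65 -0.    1.01  0.12]
paddle 14 [[-0.1126, 0.2208, 0.071], [-0.1084, 0.2245, 0.0754], [-0.0994, 0.2336, 0.0826]]
```

View pics/h2.png

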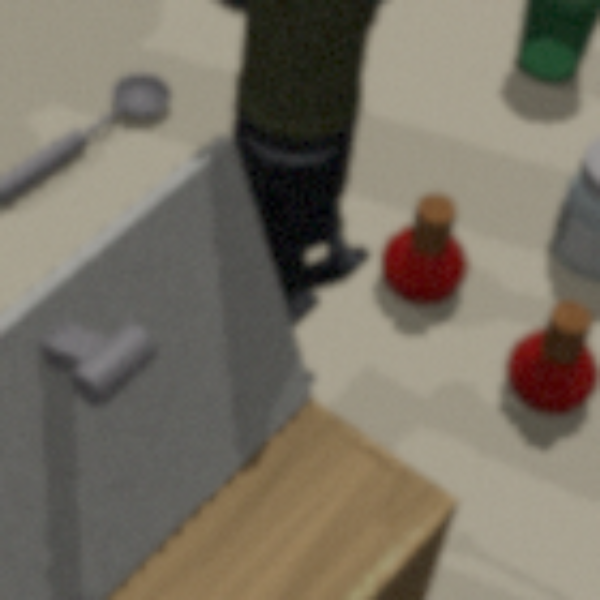

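>>> {"op": "jog_arm", "data": {"targets": [[0, 0, 0.2, 0, -1], [0, 0, 0.1, 0, -1], [0, 0, 0, 0, -1], [0, 0, 0, 0, -1]]}}

```text
time: 46.55
ee_pos: [0.5929, 0.0743, 0.1022]
tcp_rot: [2.296, 2.139, 0.007]
contact_force: [-4.6, -0.8, 25.6]
gripper_width: -0.0003
```

```bash
python3 -c "
from h import *
go(-.0925,.25,.10)
im,d,w=snap('scene'); cv2.imwrite('pics/h3.png',cv2.resize(cv2.cvtColor(im,cv2.COLOR_RGB2BGR)[130:370,200:440],(600,600)))
"
```

```text
t 46.55 local [-0.0901  0.2508  0.1022] world [0.5929 0.0743 0.1022] shift units [-0.03 -0.08  0.07] F [-4.6 -0.8 25.6] w -0.0003 toolx deg 85.9 q [ 0.05  0.48  1.65 -0.    1.    0.12]
```

View pics/h3.png

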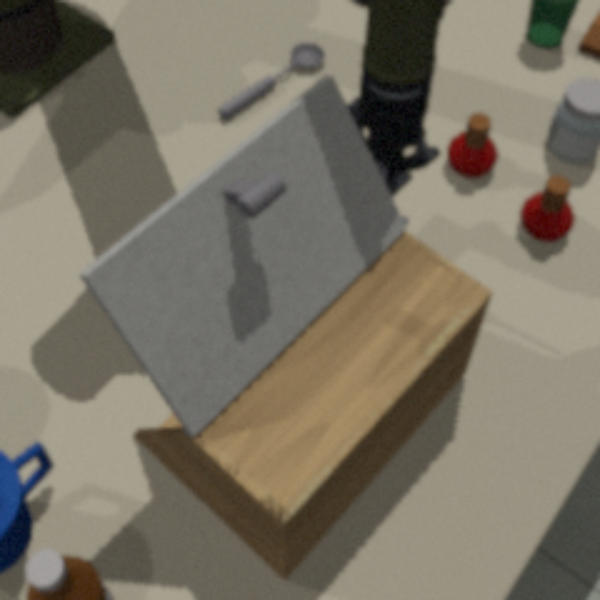

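>>> {"op": "jog_arm", "data": {"targets": [[0, 0, -0.08, 0, -1], [0, 0, 0, 0, -1], [0, 0, 0, 0, -1], [0, 0, 0, 0, -1], [0, 0, 0, 0, -1], [0, 0, 0, 0, -1], [0, 0, 0, 0, -1], [0, 0, 0, 0, -1]]}}

```text
time: 47.4
ee_pos: [0.5927, 0.0742, 0.103]
tcp_rot: [2.296, 2.139, 0.006]
contact_force: [-1.1, -0.4, 14.8]
gripper_width: 0.0003
```

>>> {"op": "jog_arm", "data": {"targets": [[0, 0, 0, 0, -1], [0, 0, 0, 0, -1], [0, 0, 0, 0, -1], [0, 0, 0, 0, -1], [0, 0, 0, 0, -1], [0, 0, 0, 0, -1], [0, 0, 0, 0, -1], [0, 0, 0, 0, -1]]}}

```text
time: 48.2
ee_pos: [0.5927, 0.0742, 0.1029]
tcp_rot: [2.296, 2.139, 0.006]
contact_force: [-1.3, -0.3, 13.9]
gripper_width: 0.0002
```

```bash
python3 -c "
from h import *
go(-.0925,.25,.10)
im,d,w=snap('scene'); cv2.imwrite('pics/h4.png',cv2.resize(cv2.cvtColor(im,cv2.COLOR_RGB2BGR)[130:370,200:440],(600,600)))
"
```

```text
t 48.2 local [-0.0903  0.2508  0.1029] world [0.5927 0.0742 0.1029] shift units [-0.03 -0.07  0.1 ] F [-1.3 -0.3 13.9] w 0.0002 toolx deg 85.9 q [ 0.05  0.48  1.65 -0.    1.    0.12]
```

View pics/h4.png

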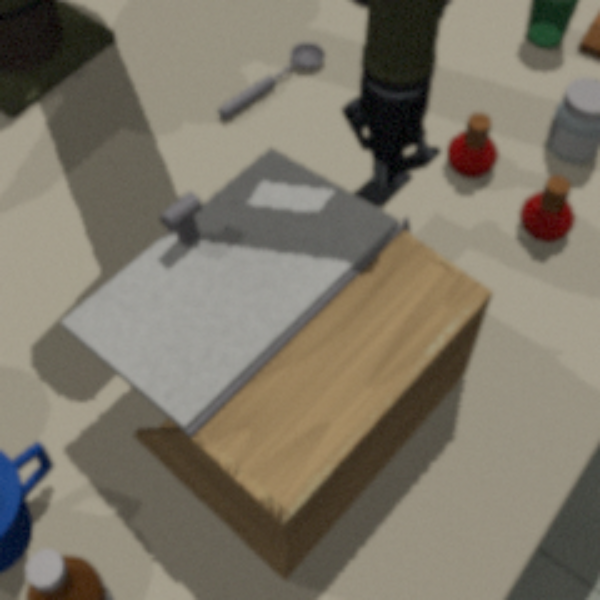

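Door has sunk well past; hold until it rests, then lift off the paddle.

>>> {"op": "jog_arm", "data": {"targets": [[0, 0, 0, 0, -1], [0, 0, 0, 0, -1], [0, 0, 0, 0, -1], [0, 0, 0, 0, -1], [0, 0, 0, 0, -1], [0, 0, 0, 0, -1], [0, 0, 0, 0, -1], [0, 0, 0, 0, -1]]}}

```text
time: 49.05
ee_pos: [0.5926, 0.0743, 0.1029]
tcp_rot: [2.296, 2.139, 0.005]
contact_force: [-1.2, 0.0, 15.6]
gripper_width: -0.0003
```

>>> {"op": "jog_arm", "data": {"targets": [[0, 0, 0, 0, -1], [0, 0, 0, 0, -1], [0, 0, 0, 0, -1], [0, 0, 0, 0, -1], [0, 0, 0, 0, -1], [0, 0, 0, 0, -1], [0, 0, 0, 0, -1], [0, 0, 0, 0, -1]]}}

```text
time: 49.85
ee_pos: [0.5926, 0.0742, 0.1029]
tcp_rot: [2.297, 2.139, 0.005]
contact_force: [-1.3, -0.6, 14.2]
gripper_width: 0.0001
```

>>> {"op": "jog_arm", "data": {"targets": [[0, 0, -0.5, 0, -1], [0, 0, -0.8, 0, -1], [0, 0, -1, 0, -1], [0, 0, -1, 0, -1], [0, 0, -1, 0, -1], [0, 0, 0, 0, -1]]}}

```text
time: 50.45
ee_pos: [0.5932, 0.0745, 0.2336]
tcp_rot: [2.295, 2.138, 0.01]
contact_force: [1.5, 0.0, 0.5]
gripper_width: -0.0002
```

```bash
cat >> h.py <<'E'
def doorangle(cam):
    im,d,w=snap(cam); L=loc(w)
    # outer-face points: fit line in (x,z) on strip |y| .05-.14
    m=(np.abs(L[...,1])>.045)&(np.abs(L[...,1])<.135)&(L[...,0]<-.03)&(L[...,0]>-.2)&(L[...,2]>.035)&(L[...,2]<.3)
    q=L[m]
    best=None
    for th in np.arange(-.05,2.3,.005):
        n=np.array([-np.cos(.55-th),np.sin(.55-th)]) # outer normal
        dd=q[:,0]*n[0]+(q[:,2]-.175)*n[1]-.012
        k=(np.abs(dd)<.003).sum()
        if best is None or k>best[0]: best=(k,th,np.median(dd[np.abs(dd)<.003]) if k else 0)
    hm=None
    print(cam,'door fit n,theta,res',best,'of',len(q)); return im
E
python3 -c "
from h import *
go(-.2,0,.2)
im=doorangle('scene'); cv2.imwrite('pics/h5.png',cv2.resize(cv2.cvtColor(im,cv2.COLOR_RGB2BGR)[130:370,200:440],(600,600)))
doorangle('top')
"
```

```text
t 50.45 local [-0.0898  0.251   0.2336] world [0.5932 0.0745 0.2336] shift units [-8.38 -3.65  1.08] F [1.5 0.  0.5] w -0.0002 toolx deg 85.9 q [0.05 0.35 1.5  0.   1.29 0.12]
scene door fit n,theta,res (np.int64(123), np.float64(2.229999999999999), np.float64(-0.0002512780381236715)) of 1488
top door fit n,theta,res (np.int64(145), np.float64(2.294999999999999), np.float64(0.0002772324339162073)) of 1924
```

View pics/h5.png

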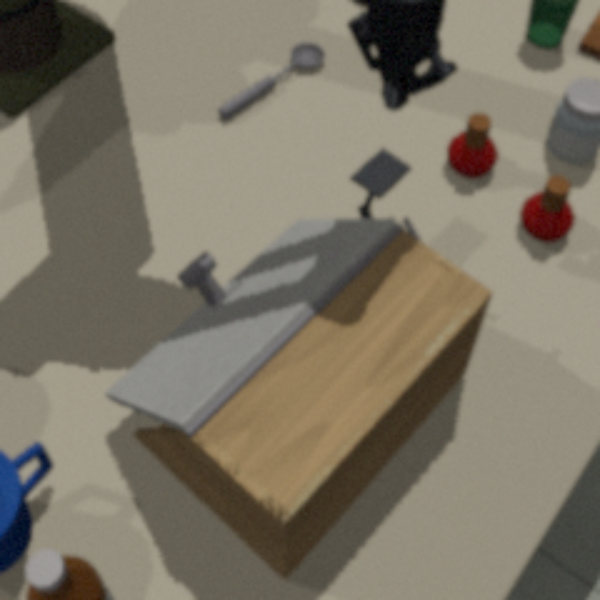

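```bash
sed -i 's/\.55-th/.55+th/g' h.py; python3 -c "
from h import *
doorangle('scene');doorangle('top')
im,d,w=snap('top');L=loc(w)
m=(np.abs(L[...,1])<.018)&(L[...,0]<-.1)&(L[...,0]>-.2)&(L[...,2]>.09); q=L[m]; print(m.sum(),np.round(np.percentile(q,[5,50,95],axis=0),3))"
```

```text
scene door fit n,theta,res (np.int64(1465), np.float64(0.25499999999999984), np.float64(0.001162251062692802)) of 1465
top door fit n,theta,res (np.int64(1519), np.float64(0.25499999999999984), np.float64(6.1434507902385915e-06)) of 1914
111 [[-0.16  -0.015  0.092]
 [-0.145 -0.     0.11 ]
 [-0.101  0.016  0.12 ]]
```

>>> {"op": "jog_arm", "data": {"targets": [[-1, -0.5, 0, 0, -1], [-1, -0.5, 0, 0, -1], [-1, -0.5, 0, 0, -1], [-1, -0.5, 0, 0, -1], [-1, 0, 0, 0, -1], [-1, 0, 0, 0, -1], [-1, 0, 0, 0, -1], [-1, 0, 0, 0, -1]]}}

```text
time: 51.5
ee_pos: [0.513, -0.1618, 0.2281]
tcp_rot: [-2.297, -2.139, 0.002]
contact_force: [0.3, -0.0, -1.1]
gripper_width: -0.0003
```

>>> {"op": "jog_arm", "data": {"targets": [[-0.37, 0, 0.9, 0, -1], [0, 0, 0.9, 0, -1], [0, 0, 0.6, 0, -1], [0, 0, 0, 0, -1]]}}

```text
time: 51.9
ee_pos: [0.5102, -0.1711, 0.1536]
tcp_rot: [-2.293, -2.135, 0.006]
contact_force: [0.0, 0.6, -0.2]
gripper_width: -0.0
```

```bash
python3 -c "
from h import *
go(-.148,0,.147)"
```

```text
t 51.9 local [-0.1562  0.0005  0.1536] world [ 0.5102 -0.1711  0.1536] shift units [-0.02  0.27  0.22] F [ 0.   0.6 -0.2] w -0.0 toolx deg 85.9 q [-0.4   0.36  1.72  0.    1.07 -0.33]
```

>>> {"op": "jog_arm", "data": {"targets": [[0, 0.15, 0.3, 0, -1], [0, 0.1, 0.2, 0, -1], [0, 0.12, 0.2, 0, -1], [0, 0.12, 0.2, 0, -1], [0, 0.12, 0.2, 0, -1], [0, 0, 0, 0, -1]]}}

```text
time: 52.5
ee_pos: [0.5319, -0.1732, 0.1239]
tcp_rot: [-2.298, -2.141, 0.0]
contact_force: [0.2, 0.3, 0.4]
gripper_width: 0.0004
```

```bash
python3 -c "
from h import *
go(-.13,0,.108)
doorangle('scene')"
```

```text
t 52.5 local [-0.1344 -0.0002  0.1239] world [ 0.5319 -0.1732  0.1239] shift units [0.01 0.15 0.53] F [0.2 0.3 0.4] w 0.0004 toolx deg 85.9 q [-0.39  0.42  1.71  0.    1.01 -0.32]
scene door fit n,theta,res (np.int64(997), np.float64(0.11999999999999993), np.float64(0.0011260154365868962)) of 997
```

>>> {"op": "jog_arm", "data": {"targets": [[0, 0.08, 0.2, 0, -1], [0, 0.08, 0.2, 0, -1], [0, 0.05, 0.2, 0, -1], [0, 0, 0.05, 0, -1], [0, 0, 0, 0, -1]]}}

```text
time: 53.05
ee_pos: [0.5402, -0.1744, 0.1073]
tcp_rot: [2.295, 2.138, 0.004]
contact_force: [0.9, 0.6, 15.1]
gripper_width: -0.0002
```

```bash
python3 -c "
from h import *
go(-.13,0,.108)
doorangle('scene')"
```

```text
t 53.05 local [-0.1261 -0.0008  0.1073] world [ 0.5402 -0.1744  0.1073] shift units [ 0.03 -0.13 -0.02] F [ 0.9  0.6 15.1] w -0.0002 toolx deg 85.9 q [-0.39  0.45  1.71  0.    0.98 -0.32]
scene door fit n,theta,res (np.int64(561), np.float64(-0.005000000000000025), np.float64(0.0016751031728215703)) of 561
```

>>> {"op": "jog_arm", "data": {"targets": [[0, 0, -0.2, 0, -1], [0, 0, -0.8, 0, -1], [0, -0.5, -1, 0, -1], [0, -1, -1, 0, -1], [0, -1, -1, 0, -1], [0, -1, -1, 0, -1], [0, -0.5, 0, 0, -1], [0, 0, 0, 0, -1]]}}

```text
time: 53.9
ee_pos: [0.4157, -0.1647, 0.255]
tcp_rot: [-2.299, -2.139, 0.001]
contact_force: [0.4, 0.1, -1.0]
gripper_width: -0.0002
```

```bash
python3 -c "
from h import *
st()
doorangle('top')
im=doorangle('scene'); cv2.imwrite('pics/z1.png',cv2.cvtColor(im,cv2.COLOR_RGB2BGR))
im,d,w=snap('top','z1t.png')
L=loc(w); m=(np.abs(L[...,1])<.018)&(L[...,0]<-.1)&(L[...,0]>-.2)&(L[...,2]>.06)&(L[...,2]<.13); print('barrel top z',L[m][:,2].max(), np.percentile(L[m][:,0],[2,98]))
"
```

```text
t 53.9 pos [ 0.4157 -0.1647  0.255 ] rot [-2.299e+00 -2.139e+00  1.000e-03] F [ 0.4  0.1 -1. ] w -0.0002 q [-0.471  0.129  1.755 -0.     1.259 -0.399]
[[ 0.072  0.997 -0.001]
 [ 0.997 -0.072  0.   ]
 [ 0.    -0.001 -1.   ]]
top door fit n,theta,res (np.int64(1137), np.float64(0.009999999999999967), np.float64(5.618754230969289e-05)) of 1312
scene door fit n,theta,res (np.int64(561), np.float64(-0.005000000000000025), np.float64(0.001672628417044613)) of 561
barrel top z 0.08773654431977382 [-0.1400501  -0.10160806]
```

View pics/z1.png

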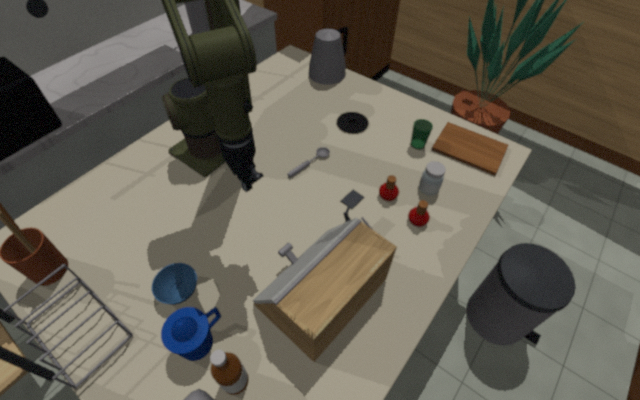

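View pics/z1t.png

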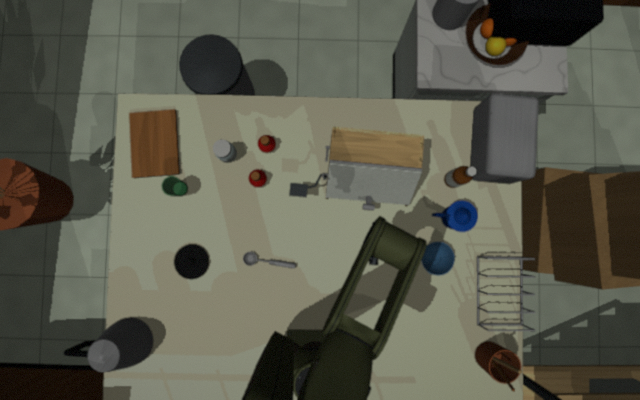

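```bash
python3 -c "
import cv2,numpy as np
for a,b,box in(('scene0','z1',(240,295,265,310)),('top0','z1t',(190,225,355,390))):
  A=cv2.imread(f'pics/{a}.png',0).astype(np.float32);B=cv2.imread(f'pics/{b}.png',0).astype(np.float32)
  y0,y1,x0,x1=box; print(a,cv2.phaseCorrelate(A[y0:y1,x0:x1].copy(),B[y0:y1,x0:x1].copy(),cv2.createHanningWindow((x1-x0,y1-y0),cv2.CV_32F)))
"
```

```text
scene0 ((0.7578524491174932, 0.11769042402529095), 0.8971241513005009)
top0 ((-0.10688380635087569, 0.2960654294163234), 0.6301686579798474)
```

```bash
python3 -c "
from h import *
A=cv2.imread('pics/scene0.png',0).astype(np.float32)
im,_=read_camera('scene');B=cv2.cvtColor(im,cv2.COLOR_RGB2GRAY).astype(np.float32)
def ecc(A,B,box):
  y0,y1,x0,x1=box;W=np.eye(2,3,dtype=np.float32)
  try:
    c,W=cv2.findTransformECC(A[y0:y1,x0:x1],B[y0:y1,x0:x1],W,cv2.MOTION_TRANSLATION,(3,200,1e-6)); return round(c,3),W[:,2]
  except Exception as e: return str(e)[:50]
for n,b in(('handle',(238,268,275,302)),('barrel',(240,258,275,296)),('left door corner',(280,312,250,285)),('paddle',(188,215,338,366)),('roof far',(250,330,300,400)),('red',(170,235,375,435)),('bowl',(260,310,148,200))): print(n,ecc(A,B,b))
A=cv2.imread('pics/top0.png',0).astype(np.float32)
im,_=read_camera('top');B=cv2.cvtColor(im,cv2.COLOR_RGB2GRAY).astype(np.float32)
for n,b in(('handle',(192,216,358,384)),('paddle',(178,202,284,312)),('roof',(125,165,325,430)),('door edge',(185,210,320,360))): print(n,ecc(A,B,b))
"
```

```text
handle (0.99, array([-0.02270069, -0.00070058], dtype=float32))
barrel (1.0, array([0.00252114, 0.00199332], dtype=float32))
left door corner (0.83, array([0.7993157, 1.0469024], dtype=float32))
paddle (1.0, array([ 0.0261512 , -0.02181844], dtype=float32))
roof far (0.97, array([ 0.18383403, -0.33546358], dtype=float32))
red (0.948, array([ 0.12081397, -0.14510205], dtype=float32))
bowl (0.715, array([2.2439811, 0.034297 ], dtype=float32))
handle (0.998, array([ 0.00714754, -0.02467823], dtype=float32))
paddle (0.986, array([ 0.22841334, -0.04635863], dtype=float32))
roof (0.93, array([-0.12051304, -0.01801856], dtype=float32))
door edge (0.791, array([ 0.2598832 , -0.47778457], dtype=float32))
```

```bash
python3 -c "
from h import *
print(r.job_done())"
```

```text
the job is handed in; nothing more can be done
None
```

The job is handed in at about 54 s, well under the 210 s limit; `job_done()` reports no verdict. Three white pots were on the counter, and all three are now in the cupboard behind the shut door.

**What I did**
- **Door up:** I raised it by the handle barrel until the stay locked. When I pulled it back, it resisted with about 20 N.
- **Carrier out:** The jog moves can't tilt the tool, so I did not come in tilted as suggested. I dragged the handle out 29 mm with a fingertip pressed on its top, then hooked a finger behind it and pulled to the stop.
- **Pots:** Each went into its own dish. I left the red look-alikes alone.
- **Carrier home, door down and shut:** I pushed the carrier home, held the paddle down until the door had sunk, then pressed the door shut on its handle.

**Last checks**
- **Pots:** Before the carrier went in, each pot stood within about 1 mm of its dish centre with its top at 110 mm. I could not see them again once the door was shut.
- **Carrier:** Its front edge matched the start picture to about 0.1 mm at five of six places; the sixth was 0.6 mm off.
- **Door:** The handle barrel lies within 0.03 px of the start pictures in both cameras. Plane fits gave angles of -0.005 and +0.010 rad.
- **Other kitchen things:** By eye they are where they were.

**Checks that disagreed**
- A first coarse comparison of the door handle showed a 0.8 px shift.
- Comparisons at the door's left corner, the door edge and the bowl were also off, by up to 2.2 px. They matched poorly, and I put that down to the arm's shadow.

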